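# Set up the refill display and empty the carton

### The arm

A 7-joint arm with a two-finger parallel gripper is mounted at the origin on the work surface. World frame = base frame: x ahead of the robot, y to its left, z up, the work surface at z = 0. Lengths are in m, angles in rad, forces in N, time in s.
With the tool pointing down it reaches from about 0.4 to 0.875 m from the base axis. Payload 19.3 kg.
Tool frame: the origin (TCP) lies midway between the tips of the shut fingers; the grasp point (between the pads) lies bot.grip_point_offset behind it (bot.grip_point_offset is the distance from the TCP to the grasp point, in m); z points along the fingers, y is the direction in which the jaws open and shut (so a half turn about z gives the same grasp; the last joint's range is limited). The gripper opens to 85 mm and grips with 20 to 120 N. Pads are 22 mm wide; open, the fingers measure 114 mm over their backs; the gripper's body (76 mm by 85 mm) begins 54 mm behind the grasp point. The pads swing forward as they close: fully open they stand 13 mm farther back than shut.
Start: joints at [1.185, 0.521, -0.036, 1.599, 0.021, 1.021, -0.113], TCP at [0.194, -0.594, 0.2] pointing down, gripper open.
Joint ranges: [-2.91, 2.91], [-0.3, 2.13], [-1.5, 1.42], [0.17, 2.43], [-1.26, 4.41], [0.16, 1.93], [-2.52, 2.52]. Speed limits (rad/s): [1.89, 1.89, 2.39, 2.39, 3.01, 3.01, 3.01].

### API

Orientations are given as [roll, pitch, yaw] about the fixed x, y, z axes, in that order (R = Rz(yaw) Ry(pitch) Rx(roll)).
In Python, from workcell import bot gives the robot as it stands.
- The arm moves only by the tool servo_tool, never from a script. Its argument "rows" is a list that holds one entry, the list of rows, each a list of 6 numbers: the shift along the tool's x, y, z in cm, then the turn, a rotation vector about the tool's x, y, z in degrees. A call has 1 to 5 rows; each row shifts and turns the commanded pose from where the row before left it, along the tool's axes as they then stand; what a row does not reach is not made up. A row lasts 1/8 s, in which the tool goes at most 62.5 mm and 10.7 degrees, less where a joint would pass 70% of its speed; a pose out of reach is approached as far as the arm can. A call is refused whole if a number of a shift passes 6.25 or a number of a turn 10.7, either way. A call with a gripper value outside its range is refused whole. "grip" is the opening, from -1 (shut) to 1 (fully open), so that 0 is half open, set as the call begins (left out, the last holds). The fingers move at their own pace and stop on an object; "squeeze" is the grip in N (left out, the last holds). Time passes only in rows, so rows that do not move let the fingers close. It gives the time, the measured TCP pose, the force and the opening at its end, in the units of the state.
- bot.observe(): the state, without advancing time (a new reading comes with each control period).
- bot.grab_frame(name): name is "scene" or "top"; returns a dict with "image" (400x640x3 uint8, red, green, blue), "K" (3x3 intrinsics, pixels), "dist" ([k1, k2, p1, p2, k3] as OpenCV has them; the pictures are not rectified), "R" (3x3) and "t" (3): a world point X has camera coordinates R X + t. Camera axes: x right, y down, z forward; pixel columns grow to the right and rows downward; lengths in m; the calibration is good to about 2 mm. A picture is of the moment at which its call begins. There is no depth.
- bot.job_done(): hands the job in, once; it reports no verdict.
The state is a dict: "clock": time; "qpos": joint angles; "qd": joint speeds; "joint_efforts": joint torques, N m; "position": TCP position; "tool_rot": TCP orientation; "force": force on the tool from outside, world axes, zero at the start; "moment": the same for the moment, N m; "grip_width": finger opening in m.
Only numpy, scipy, OpenCV 4.12 (cv2) and the standard library are available. Lean on these libraries where they do the work, as an engineer would, in place of code of your own. Each camera call takes 0.05 s, during which the arm holds its last target.

### The job

Raise the back of the folded display stand until it snaps fully open, and swing both flaps of the shipping carton out and back past upright. Then put every refill box, those in the carton and the loose one if there is one, on the stand's ledge, side by side and none on top of another, fold both flaps of the empty carton back down flat, and leave the other things on the desk where they are.

Things in the scene. Friction and masses are not known exactly. Their poses are not given: they have to be found in the camera images.
- stand: Display stand, fixed to the desk: a low grey tray, 330 mm long (its y), 135 mm deep (its x), with a hinged blue back. Origin: on the desk, mid-length, 60 mm behind the front of its lip. Its x points to its open front (to the far side of the desk), z up. Grey end cheeks: inner faces at y = +-159 mm, 46 mm high; springs outside them reach y = +-184 mm.
- stand_ledge (a point): Middle of the ledge for the boxes: the white floor, 18 mm above the desk here, sloping down to the back by 0.15 rad. Axes as the stand's. It runs from the back rail (x = -66 mm, 38 mm above the desk) to the front lip (x = +54 mm, top 42 mm above the desk) and between the cheeks (y = +-159 mm).
- stand_back (a joint): Angle of the stand's back, rad: 0 folded flat over the tray, covering the ledge; 1.72 fully open at its stop, leaning back 0.15 rad from upright. Over-centre springs press it shut below about 0.86, snap it open above, and hold it at either end (opening takes about 0.45 N m at first). Board: 125 mm from hinge to free edge, 314 mm wide, 8 mm thick.
- stand_hinge (a point): Middle of the hinge line of the stand's back: at x = -70 mm, z = 51 mm in the stand's frame; the hinge runs along the stand's y and the folded back lies from it towards +x. Axes as the stand's.
- stand_handle (a point): Middle of the dark steel bar handle on the back: round, 12 mm thick, 90 mm long along the stand's y, 113 mm from the hinge along the board and 39 mm off the board's mid-plane, where the hinge lies. Folded, it is on top, 90 mm above the desk; open, it is behind the back. Axes: x along the board away from the hinge, y along the bar, z off the board.
- carton: Open-topped shipping carton under two flaps, fixed to the desk, 195 (its x) x 175 (its y) x 76 mm tall, walls and floor 5 mm. Origin: centre of its underside; z up. Its end flaps hang down outside the x ends.
- flap_left (a joint): Angle of the carton's left flap, rad: 0 = level over the carton, 1.57 = straight up, 2.6 = its outward limit. Hinged on the +y rim. It stays where it is left (stiff crease, about 0.03 N m). Flap: 189 mm long (x), 70 mm from hinge to free edge, 4 mm thick. When both flaps are level a 31 mm gap stays between their edges.
- flap_right (a joint): The same for the right flap, hinged on the -y rim.
- flap_left_hinge (a point): Middle of the left flap's hinge line: y = +85.5 mm, z = 79 mm in the carton's frame, along the carton's x.
- flap_right_hinge (a point): Middle of the right flap's hinge line: y = -85.5 mm, z = 79 mm in the carton's frame, along the carton's x.
- flap_left_edge (a point): Middle of the left flap's free edge.
- flap_right_edge (a point): Middle of the right flap's free edge.
- refill1_mid (a point): Centre of the refill box with blue bands, a closed rigid box 44 (its x) x 64 (its y) x 60 mm (its z, upright), 0.08 to 0.16 kg. It starts upright on the carton's floor. None if this box is absent.
- refill2_mid (a point): Centre of the refill box with green bands, a closed rigid box 44 (its x) x 64 (its y) x 60 mm (its z, upright), 0.08 to 0.16 kg. It starts upright on the carton's floor. None if this box is absent.
- refill3_mid (a point): Centre of the refill box with orange bands, a closed rigid box 44 (its x) x 64 (its y) x 60 mm (its z, upright), 0.08 to 0.16 kg. It starts upright on the carton's floor. None if this box is absent.
- refill4_mid (a point): Centre of the refill box with red bands, a closed rigid box 44 (its x) x 64 (its y) x 60 mm (its z, upright), 0.08 to 0.16 kg. It starts upright on the carton's floor. None if this box is absent.
- refill5_mid (a point): Centre of the refill box with yellow bands, a closed rigid box 44 (its x) x 64 (its y) x 60 mm (its z, upright), 0.08 to 0.16 kg. It starts upright on the desk, beyond the gap between stand and carton. None if this box is absent.
- pencil_cup: Bystander: woven-look plastic pencil cup, 84 mm across, 100 mm tall (pencils to 140 mm); origin: centre of its underside.
- band_dispenser: Bystander: clear push dispenser for rubber bands, black top with a red push key, 107 x 77 x 73 mm tall; origin: centre of its underside.
- compass: Bystander: blue drawing compass lying flat, 170 mm long, 10 mm high; origin: near its middle, on the desk; x along its legs.
- sharpener: Bystander: small steel pencil sharpener, 26 x 16 x 14 mm; origin: centre of its underside.
- stapler: Bystander: grey and black stapler, 140 x 36 x 55 mm tall; origin: centre of its underside; x along it.
- mug: Bystander: blue mug, 82 mm across, 95 mm tall; origin: centre of its underside.
Not all that is in view belongs to the job. What is shaped like the part that bears refill2_mid but purple is not meant. What is shaped like the part that bears refill1_mid but turquoise is not meant.

How it is judged:
By the outcome, as a careful person would: the job done as asked, in the order asked, and still so for the second after the job is handed in, with the robot touching nothing.
Of refill1, refill2, refill3, refill4, refill5 only 2 to 4 are there at a start; the rules pass over those that are not, and their reading is None.
At some moment in a run one of refill5 may be knocked a few centimetres aside while the robot is not near it.
Once in a run the grip may slacken for a moment while it holds something.
It also fails if it takes over 210 s, if anything falls off the work surface, if the arm or the gripper's body presses on something with over 40 N, if the wrist force passes 120 N, or if a joint passes its speed limit or range.

## Working session

There is one attempt and no reset: what is moved stays moved. The work goes in short steps, Python scripts to look and compute and a tool call to move; the robot and the scene stay as the last step left them, time stands still between calls to the robot, and variables do not carry over. Pictures are saved under pics/ and viewed, and the job is handed in when it is done.

Besides the shell and the picture viewer there is one more tool, called after "Emit:" as name(argument=value, ...) on one line, values as JSON. servo_tool: Moves the arm, as the interface text tells. Its arguments: {"type":"object","properties":{"rows":{"type":"array"},"grip":{"type":"number"},"squeeze":{"type":"number"}},"required":["rows"]}

```bash
ls; mkdir -p pics
python3 - <<'E'
from workcell import bot
import cv2,json
print(bot.observe()); print(bot.grip_point_offset)
for n in("scene","top"):
    f=bot.grab_frame(n); cv2.imwrite(f"pics/{n}0.png",f["image"][:,:,::-1]); print(n,f["K"],f["dist"],f["R"],f["t"])
E
```

```text
pics
{'clock': 0.0, 'qpos': array([ 1.18478381,  0.5220092 , -0.0363418 ,  1.59999166,  0.02117397,
        1.02106988, -0.11278072]), 'qd': array([-0.00184171, -0.00041967,  0.00013547, -0.00121262, -0.00106373,
        0.000266  , -0.00046714]), 'joint_efforts': array([ 7.56446407e-04, -9.27119207e+01,  1.97998010e+00, -3.69934916e+01,
        1.77533407e-02,  8.28406890e-03,  2.35065249e-05]), 'position': array([ 0.19398691, -0.59375728,  0.19923442]), 'tool_rot': array([-3.14049921e+00,  4.74004212e-05,  3.15820428e-01]), 'force': array([0.30540519, 0.22085118, 0.22980508]), 'moment': array([-0.00154582, -0.04740353, -0.04425397]), 'grip_width': 0.08531327550688081}
0.0187
scene [[382.22775413   0.         317.91585705]
 [  0.         382.22775413 198.13686547]
 [  0.           0.           1.        ]] [-0.05473533  0.          0.          0.          0.        ] [[-0.86327033  0.50432654 -0.02047132]
 [ 0.33369253  0.53982154 -0.77281434]
 [-0.37869992 -0.67397882 -0.63430191]] [ 0.49298274 -0.08682995  1.34643754]
top [[388.44865981   0.         319.31659858]
 [  0.         388.44865981 195.72821323]
 [  0.           0.           1.        ]] [-0.06029098  0.          0.          0.          0.        ] [[-0.00301615 -0.99998976  0.00337362]
 [-0.99659132  0.00272774 -0.08245183]
 [ 0.08244178 -0.00361081 -0.99658934]] [-0.05328902  0.55247578  1.31493249]
```

View pics/scene0.png

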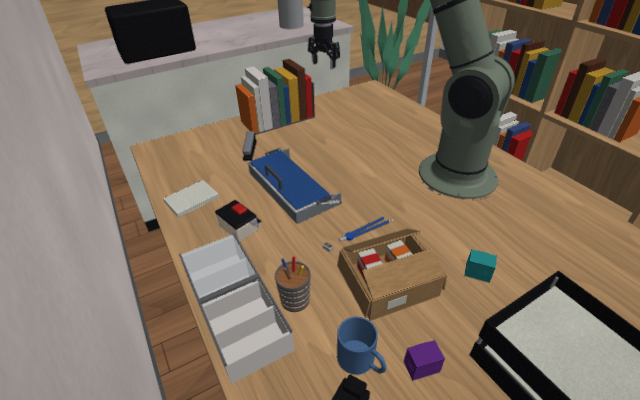

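View pics/top0.png

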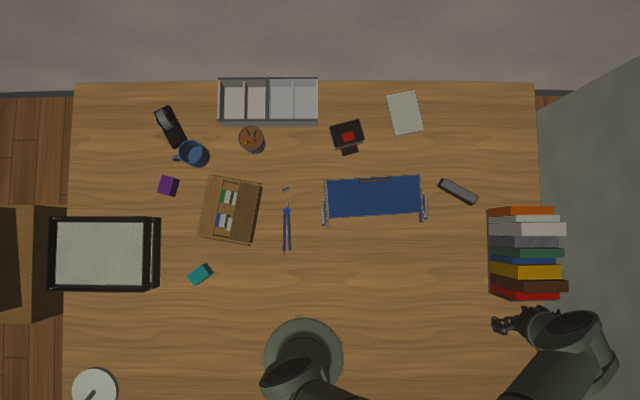

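The top view shows the stand at about (375,196) and the carton at about (230,209). The turquoise box at (200,273) and the purple box at (168,185) are decoys. I don't see a yellow box so far, so I'll enlarge.

Run:
```python
import cv2
t=cv2.imread("pics/top0.png"); 
cv2.imwrite("pics/a.png",cv2.resize(t[165:255,180:280],None,fx=6,fy=6,interpolation=cv2.INTER_CUBIC))
cv2.imwrite("pics/b.png",cv2.resize(t[165:235,310:440],None,fx=6,fy=6,interpolation=cv2.INTER_CUBIC))
s=cv2.imread("pics/scene0.png")
cv2.imwrite("pics/c.png",cv2.resize(s[130:330,220:460],None,fx=3.3,fy=3,interpolation=cv2.INTER_CUBIC)[:600,:800])
```

```text
(no output)
```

View pics/a.png

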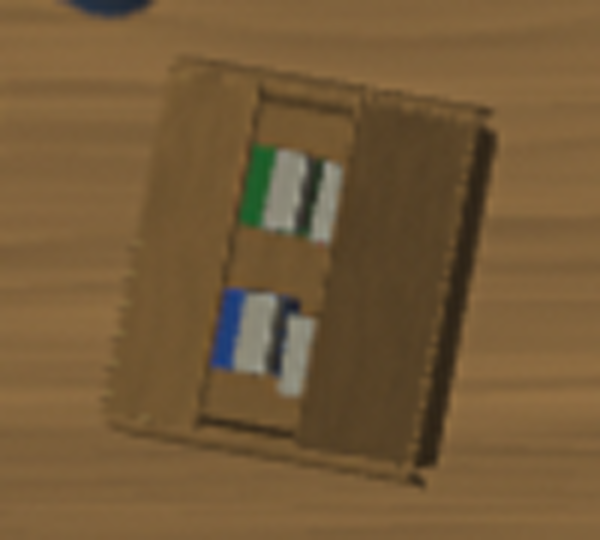

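View pics/b.png

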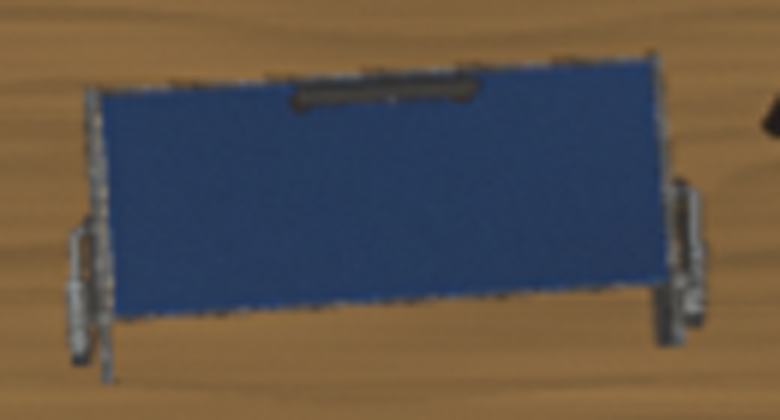

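View pics/c.png

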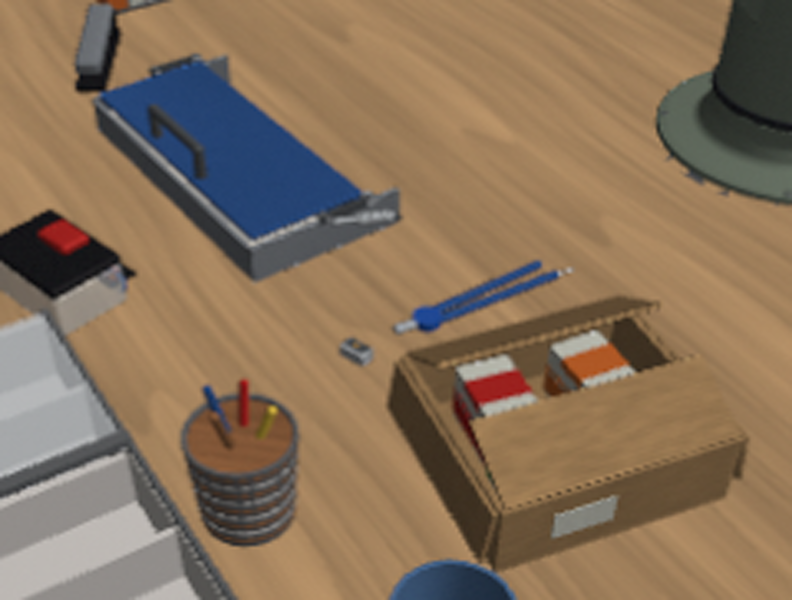

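```bash
cat > h.py <<'E'
import numpy as np, cv2
from workcell import bot
from scipy.spatial.transform import Rotation as Ro
np.set_printoptions(precision=4,suppress=True)
def ray(f,uv):
    p=cv2.undistortPoints(np.array([[uv]],float),f["K"],np.array(f["dist"])).ravel()
    d=f["R"].T@np.array([p[0],p[1],1]); c=-f["R"].T@f["t"]; return c,d/np.linalg.norm(d)
def onz(f,uv,z):
    c,d=ray(f,uv); return c+d*(z-c[2])/d[2]
def proj(f,X):
    return cv2.projectPoints(np.array(X,float).reshape(-1,3),cv2.Rodrigues(f["R"])[0],f["t"],f["K"],np.array(f["dist"]))[0].reshape(-1,2)
def tri(f1,u1,f2,u2):
    c1,d1=ray(f1,u1);c2,d2=ray(f2,u2)
    A=np.stack([d1,-d2],1);s=np.linalg.lstsq(A,c2-c1,rcond=None)[0]
    a=c1+d1*s[0];b=c2+d2*s[1];return (a+b)/2,np.linalg.norm(a-b)
def st():
    o=bot.observe();p=o["position"];R=Ro.from_euler("xyz",o["tool_rot"]).as_matrix()
    print("t %.2f"%o["clock"],"pos",p,"rpy",o["tool_rot"],"F",o["force"],"w %.4f"%o["grip_width"]);return p,R
def shot(n,name,box=None,s=1):
    f=bot.grab_frame(n);im=f["image"][:,:,::-1]
    if box: x0,y0,x1,y1=box; im=im[y0:y1,x0:x1]
    cv2.imwrite("pics/"+name,cv2.resize(im,None,fx=s,fy=s,interpolation=cv2.INTER_CUBIC));return f
def to(P,yaw,rz=None):
    "shift in tool axes (cm) and yaw turn to reach TCP P with tool down"
    p,R=st();d=R.T@(np.array(P)-p)*100
    T=Ro.from_euler("xyz",[np.pi,0,yaw]).as_matrix()
    rv=np.degrees(Ro.from_matrix(R.T@T).as_rotvec())
    print("to",np.array(P),"shift cm",d.round(2),"turn deg",rv.round(2))
E
python3 - <<'E'
from h import *
f=bot.grab_frame("top");g=bot.grab_frame("scene")
B=[(326.7,180.3),(419.2,174.7),(421.3,212.2),(328.8,218)]
W=np.array([onz(f,b,.055) for b in B]);print(W);print("sides",[np.linalg.norm(W[i]-W[(i+1)%4]) for i in range(4)])
C=[(178,62),(108,425),(412,475),(483,108)]
C=[(u/6+180,v/6+165) for u,v in C]
W2=np.array([onz(f,b,.078) for b in C]);print(W2);print("sides",[np.linalg.norm(W2[i]-W2[(i+1)%4]) for i in range(4)])
for w in (W,W2):print(w.mean(0))
e=(W[0]-W[1])+(W[3]-W[2]); print("stand y dir yaw",np.arctan2(-e[0],e[1]))
for a,b in((0,1),(3,2)): e=W2[a]-W2[b];print("carton x yaw",np.arctan2(e[1],e[0]))
for a,b in((0,3),(1,2)): e=W2[a]-W2[b];print("carton y yaw",np.arctan2(-e[0],e[1]))
# handle
print([onz(f,(u/6+310,v/6+165),.09) for u,v in((295,95),(475,83))])
E
```

```text
[[ 0.6018 -0.0798  0.055 ]
 [ 0.6203 -0.3939  0.055 ]
 [ 0.4931 -0.398   0.055 ]
 [ 0.4748 -0.0863  0.055 ]]
sides [np.float64(0.31466109768797057), np.float64(0.1273256729467233), np.float64(0.3122181177886289), np.float64(0.12717990212505184)]
[[0.6169 0.3102 0.078 ]
 [0.4164 0.3451 0.078 ]
 [0.3892 0.1772 0.078 ]
 [0.5906 0.1401 0.078 ]]
sides [np.float64(0.2035277657541832), np.float64(0.17004983420845934), np.float64(0.2048204491096619), np.float64(0.17213790906516413)]
[ 0.5475 -0.2395  0.055 ]
[0.5033 0.2432 0.078 ]
stand y dir yaw 0.05875845198697629
carton x yaw -0.17213644861144906
carton x yaw -0.1822372864432715
carton y yaw -0.15329136202483784
carton y yaw -0.1606011803583469
[array([ 0.5955, -0.1857,  0.09  ]), array([ 0.6019, -0.2847,  0.09  ])]
```

```bash
cat >> h.py <<'E'
def plan(P,yaw,n,tilt=0.0,dec=2):
    "rows in tool axes to reach TCP P, tool down with yaw, then turned tilt rad about its own y"
    p,R=st();T=Ro.from_euler("xyz",[np.pi,0,yaw])*Ro.from_rotvec([0,tilt,0])
    R0=Ro.from_matrix(R);rv=(R0.inv()*T).as_rotvec()/n;step=(np.array(P)-p)/n*100
    Rc=R0;print("dist cm",np.linalg.norm(step)*n)
    for i in range(n):
        print([float(x) for x in np.r_[Rc.inv().apply(step).round(dec),np.degrees(rv).round(1)]]);Rc=Rc*Ro.from_rotvec(rv)
SX=np.array([.555,-.239]);SY=.055
def stand(x,y,z): c,s=np.cos(SY),np.sin(SY);return np.array([SX[0]+c*x-s*y,SX[1]+s*x+c*y,z])
CX=np.array([.503,.243]);CY=-.168
def cart(x,y,z): c,s=np.cos(CY),np.sin(CY);return np.array([CX[0]+c*x-s*y,CX[1]+s*x+c*y,z])
E
python3 - <<'E'
from h import *
print(stand(43,0,0) if 0 else stand(.043,0,.16)); plan(stand(.043,0,.16),.055+np.pi/2,10,dec=1)
E
```

```text
[ 0.5979 -0.2366  0.16  ]
t 0.20 pos [ 0.194  -0.5939  0.1995] rpy [-3.1409  0.      0.3158] F [0.2435 0.8151 0.4133] w 0.0855
dist cm 54.06794456443777
[4.9, -2.1, 0.4, -0.0, -0.0, -7.5]
[5.2, -1.5, 0.4, -0.0, -0.0, -7.5]
[5.3, -0.8, 0.4, -0.0, -0.0, -7.5]
[5.4, -0.1, 0.4, -0.0, -0.0, -7.5]
[5.4, 0.6, 0.4, -0.0, -0.0, -7.5]
[5.2, 1.3, 0.4, -0.0, -0.0, -7.5]
[5.0, 2.0, 0.4, -0.0, -0.0, -7.5]
[4.7, 2.6, 0.4, -0.0, -0.0, -7.5]
[4.3, 3.2, 0.4, -0.0, -0.0, -7.5]
[3.9, 3.8, 0.4, -0.0, -0.0, -7.5]
```

Emit:
servo_tool(rows=[[[4.9, -2.1, 0.4, 0, 0, -7.5], [5.2, -1.5, 0.4, 0, 0, -7.5], [5.3, -0.8, 0.4, 0, 0, -7.5], [5.4, -0.1, 0.4, 0, 0, -7.5], [5.4, 0.6, 0.4, 0, 0, -7.5]]], grip=0, squeeze=40)

```text
clock: 0.82
position: [0.3966, -0.414, 0.1797]
tool_rot: [3.141, 0.0, 0.974]
force: [-0.2, -1.4, 0.4]
grip_width: 0.0427
```

Emit:
servo_tool(rows=[[[5.2, 1.3, 0.4, 0, 0, -7.5], [5.0, 2.0, 0.4, 0, 0, -7.5], [4.7, 2.6, 0.4, 0, 0, -7.5], [4.3, 3.2, 0.4, 0, 0, -7.5], [3.9, 3.8, 0.4, 0, 0, -7.5]]])

```text
clock: 1.45
position: [0.5983, -0.2359, 0.1596]
tool_rot: [-3.141, 0.0, 1.629]
force: [0.1, -2.1, -0.1]
grip_width: 0.0429
```

Run:
```python
from h import *
plan(stand(.043,0,.075),.055+np.pi/2,3)
```

```text
t 1.45 pos [ 0.5983 -0.2359  0.1596] rpy [-3.1415  0.0001  1.6287] F [ 0.1131 -2.0938 -0.1173] w 0.0429
dist cm 8.461588535575704
[-0.02, -0.01, 2.82, -0.0, 0.0, 0.1]
[-0.02, -0.01, 2.82, -0.0, 0.0, 0.1]
[-0.02, -0.01, 2.82, -0.0, 0.0, 0.1]
```

Emit:
servo_tool(rows=[[[0, 0, 3, 0, 0, 0], [0, 0, 3, 0, 0, 0], [0, 0, 2.5, 0, 0, 0], [0, 0, 0, 0, 0, 0]]])

```text
clock: 1.95
position: [0.5961, -0.2366, 0.0731]
tool_rot: [-3.139, -0.001, 1.625]
force: [0.5, -0.6, 0.4]
grip_width: 0.0428
```

Run:
```python
from h import *
st();shot("scene","s1.png",(220,110,380,250),5)
```

```text
t 1.95 pos [ 0.5961 -0.2366  0.0731] rpy [-3.1386 -0.0013  1.6249] F [ 0.5106 -0.5541  0.3528] w 0.0428
```

View pics/s1.png

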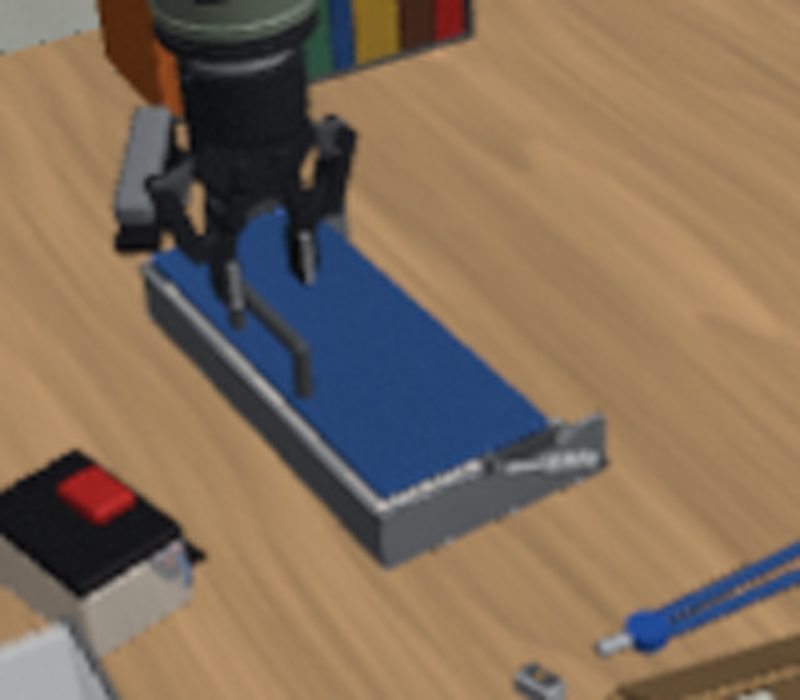

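The fingers straddle the bar, and the handle's visible end is at crop (305,370). Closing on it.

Emit:
servo_tool(rows=[[[0, 0, 0, 0, 0, 0], [0, 0, 0, 0, 0, 0], [0, 0, 0, 0, 0, 0], [0, 0, 0, 0, 0, 0]]], grip=-1, squeeze=40)

```text
clock: 2.5
position: [0.5973, -0.2371, 0.0751]
tool_rot: [3.141, 0.0, 1.625]
force: [-0.5, 0.5, 0.3]
grip_width: -0.0003
```

Run:
```python
from h import *
p,R=st()
# arc rows: world displ of handle; tool frame
r=np.hypot(.113,.039);a0=np.arctan2(.039,.113)
u=np.array([np.cos(SY),np.sin(SY),0])
th=np.linspace(0,1.72,21)
P=[r*np.cos(a0+t)*u+np.array([0,0,r*np.sin(a0+t)]) for t in th]
for i in range(20): print(th[i+1].round(2),(R.T@(P[i+1]-P[i])*100).round(2))
```

```text
t 2.50 pos [ 0.5973 -0.2371  0.0751] rpy [3.1413 0.0002 1.6247] F [-0.5453  0.5043  0.2532] w -0.0003
0.09 [-0.   -0.38 -0.96]
0.17 [-0.   -0.46 -0.92]
0.26 [-0.   -0.53 -0.88]
0.34 [-0.   -0.61 -0.83]
0.43 [-0.   -0.68 -0.77]
0.52 [-0.   -0.74 -0.71]
0.6 [-0.   -0.8  -0.65]
0.69 [-0.   -0.85 -0.57]
0.77 [-0.  -0.9 -0.5]
0.86 [-0.   -0.94 -0.42]
0.95 [-0.   -0.97 -0.34]
1.03 [-0.   -1.   -0.25]
1.12 [-0.   -1.01 -0.17]
1.2 [-0.   -1.02 -0.08]
1.29 [-0.   -1.03  0.01]
1.38 [-0.   -1.02  0.1 ]
1.46 [-0.   -1.01  0.18]
1.55 [-0.   -0.99  0.27]
1.63 [-0.   -0.96  0.35]
1.72 [-0.   -0.93  0.44]
```

Run:
```python
from h import *
shot("scene","s2.png",(220,110,380,250),5)
shot("top","t2.png",(310,150,440,240),6)
```

```text
(no output)
```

View pics/s2.png

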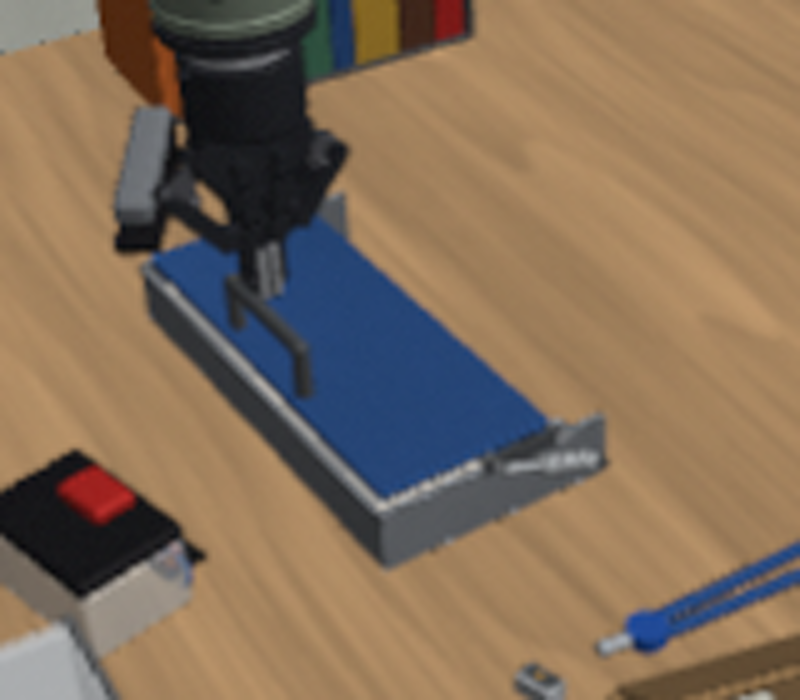

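View pics/t2.png

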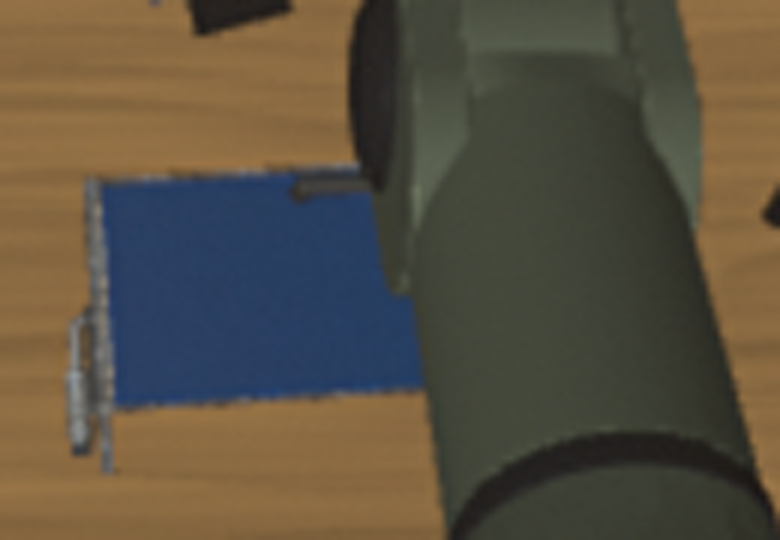

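Run:
```python
from h import *
f=bot.grab_frame("top");g=bot.grab_frame("scene")
p,R=st(); G=p-R[:,2]*.0187
q=proj(g,[p,G]);print(q,(q-[220,110])*5);print(proj(f,[p,G]))
E2=[(220+232/5,110+285/5),(220+305/5,110+350/5)]
for e in E2: print("scene handle end z.09",onz(g,e,.09))
print("tri",tri(f,(359.5,180.6),g,E2[1]),tri(f,(389,178.8),g,E2[0]))
# scene board corners at .055
for e in [(380,495),(545,428),(155,262)]: print(onz(g,(220+e[0]/5,110+e[1]/5),.055))
print(stand(.055,.157,.055),stand(-.07,.157,.055),stand(.055,-.157,.055))
```

```text
t 2.70 pos [ 0.5973 -0.237   0.0748] rpy [-3.1416 -0.      1.6247] F [-0.0209  0.4995  0.6053] w 0.0004
[[273.4014 175.4312]
 [272.8539 170.6926]] [[267.0072 327.1562]
 [264.2696 303.4632]]
[[374.0839 180.8294]
 [374.9033 180.1415]]
scene handle end z.09 [ 0.6045 -0.2719  0.09  ]
scene handle end z.09 [ 0.5951 -0.1826  0.09  ]
tri (array([ 0.5952, -0.1863,  0.0879]), np.float64(0.0029954517161553274)) (array([ 0.6016, -0.2849,  0.0816]), np.float64(0.003495719249319246))
[ 0.6023 -0.0731  0.055 ]
[ 0.4861 -0.0754  0.055 ]
[ 0.6209 -0.3749  0.055 ]
[ 0.6013 -0.0792  0.055 ] [ 0.4765 -0.0861  0.055 ] [ 0.6185 -0.3927  0.055 ]
```

Run:
```python
from h import *
g=bot.grab_frame("scene");f=bot.grab_frame("top")
print("cam",-g["R"].T@g["t"],-f["R"].T@f["t"])
p,R=st(); G=p-R[:,2]*.0187
im=g["image"][:,:,::-1].copy()
def draw(im,f,X,s,off):
    for x,c in X:
        q=(proj(f,[x])[0]+.5-off)*s; cv2.circle(im,tuple(int(v) for v in q),3,c,-1)
pts=[(p,(0,0,255)),(G,(0,255,255))]
for y in(-.157,.157):
    for x in(-.07,.055): pts.append((stand(x,y,.055),(0,255,0)))
for x,y in((.06,-.163),(.06,.163),(-.075,-.163),(-.075,.163)): pts.append((stand(x,y,0),(255,0,255)))
for x in(-.0975,.0975):
    for y in(-.0875,.0875):pts.append((cart(x,y,.076),(255,255,0)))
for y in(-.045,.045): pts.append((stand(.043,y,.09),(255,255,255)))
for n,fr,box,s in(("s",g,(235,110,395,270),5),("c",g,(330,220,450,320),6),("t",f,(190,140,440,260),3)):
    im=fr["image"][:,:,::-1]; x0,y0,x1,y1=box
    c=cv2.resize(im[y0:y1,x0:x1],None,fx=s,fy=s,interpolation=cv2.INTER_CUBIC)[:600]
    draw(c,fr,pts,s,np.array([x0,y0]));cv2.imwrite(f"pics/o3{n}.png",c)
```

```text
cam [0.9644 0.7057 0.797 ] [ 0.442  -0.05    1.3562]
t 2.80 pos [ 0.5973 -0.237   0.0748] rpy [-3.1415 -0.0001  1.6247] F [-0.4094 -0.1393 -0.4153] w -0.0001
```

View pics/o3s.png

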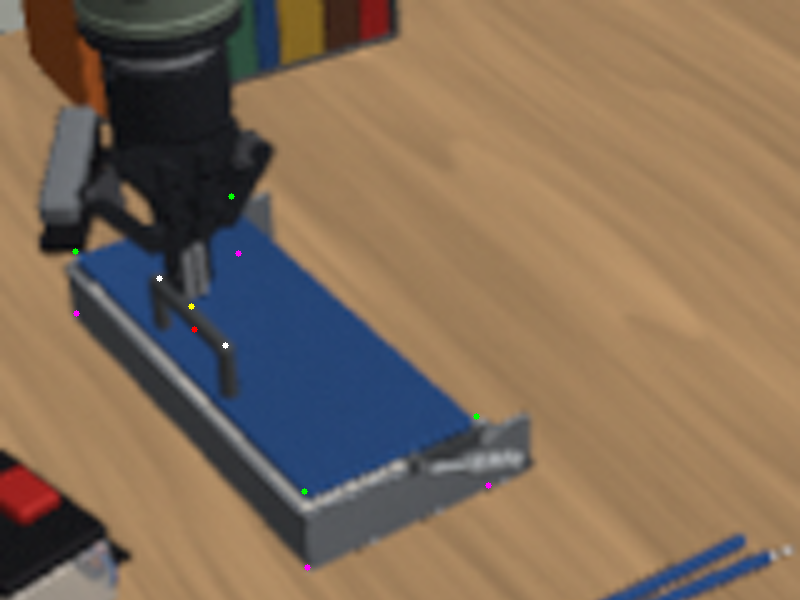

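View pics/o3c.png

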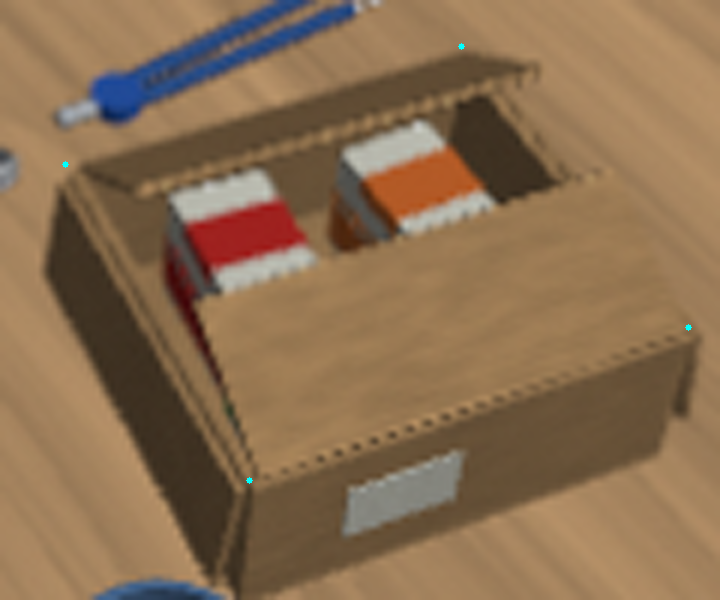

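View pics/o3t.png

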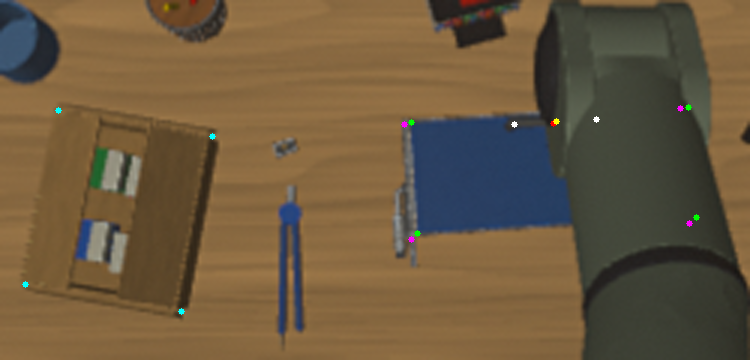

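Run:
```python
from h import *
g=bot.grab_frame("scene")
for z in(.07,.075,.08,.09,.1,.11): print(onz(g,(235+195/5,110+297/5),z))
g=shot("scene","s4.png",(245,130,305,190),12)
```

```text
[ 0.5786 -0.2732  0.07  ]
[ 0.5812 -0.2665  0.075 ]
[ 0.5839 -0.2598  0.08  ]
[ 0.5892 -0.2463  0.09  ]
[ 0.5945 -0.2329  0.1   ]
[ 0.5998 -0.2194  0.11  ]
```

View pics/s4.png

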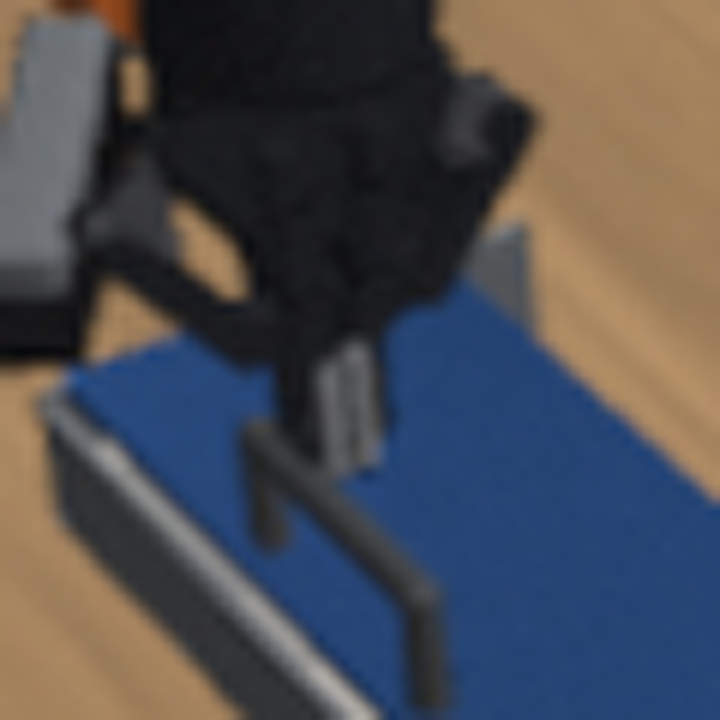

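Run:
```python
from h import *
f=bot.grab_frame("top");g=bot.grab_frame("scene")
p=np.array([.194,-.5938,.1992]);R=Ro.from_euler("xyz",[-3.1405,0,.3158]).as_matrix()
for n,fr,c in(("scene",g,(295,0,365,90)),("top",f,(480,290,580,350))):
    im=cv2.imread(f"pics/{n}0.png");x0,y0,x1,y1=c;s=6
    k=cv2.resize(im[y0:y1,x0:x1],None,fx=s,fy=s,interpolation=cv2.INTER_CUBIC)
    for X,col in((p,(0,0,255)),(p-R[:,2]*.0187,(0,255,255)),(p-R[:,2]*.0187+R[:,1]*.0425,(0,255,0)),(p-R[:,2]*.0187-R[:,1]*.0425,(0,255,0)),(p+[0,0,.025],(255,0,255))):
        q=proj(fr,[X])[0];cv2.circle(k,tuple(int(v) for v in (q+.5-[x0,y0])*s),4,col,-1)
    cv2.imwrite(f"pics/o5{n}.png",k)
```

```text
(no output)
```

View pics/o5scene.png

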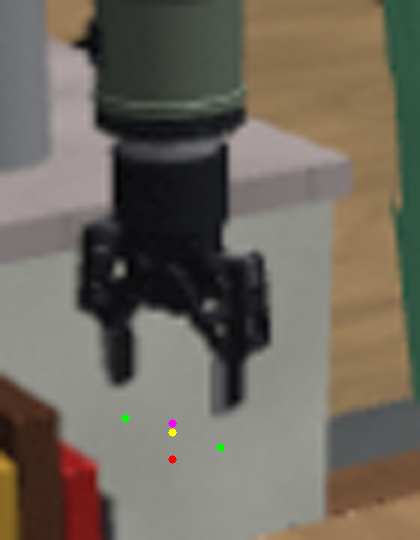

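View pics/o5top.png

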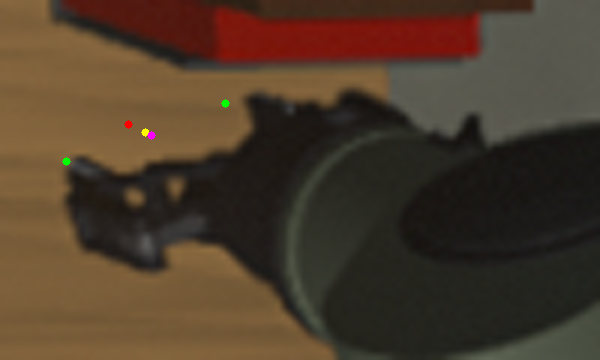

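The fingertips show about 23 mm above the reported TCP, in the start picture as well as now, so the tool really is that much shorter. I'll open, go 2 cm lower and close again.

Emit:
servo_tool(rows=[[[0, 0, 0, 0, 0, 0], [0, 0, 0, 0, 0, 0], [0, 0, 0.7, 0, 0, 0], [0, 0, 0.7, 0, 0, 0], [0, 0, 0.6, 0, 0, 0]]], grip=0)

```text
clock: 3.62
position: [0.597, -0.2369, 0.054]
tool_rot: [-3.141, -0.0, 1.625]
force: [1.0, -0.5, -0.6]
grip_width: 0.0427
```

Emit:
servo_tool(rows=[[[0, 0, 0, 0, 0, 0], [0, 0, 0, 0, 0, 0], [0, 0, 0, 0, 0, 0], [0, 0, 0, 0, 0, 0]]], grip=-1)

```text
clock: 4.12
position: [0.5994, -0.2368, 0.0557]
tool_rot: [3.137, 0.0, 1.625]
force: [9.6, -0.2, -1.0]
grip_width: 0.0106
```

Run:
```python
from h import *
st();g=shot("scene","s6.png",(245,130,305,190),10)
```

```text
t 4.12 pos [ 0.5994 -0.2368  0.0557] rpy [3.1374 0.0004 1.6253] F [ 9.6133 -0.2074 -0.9503] w 0.0106
```

View pics/s6.png

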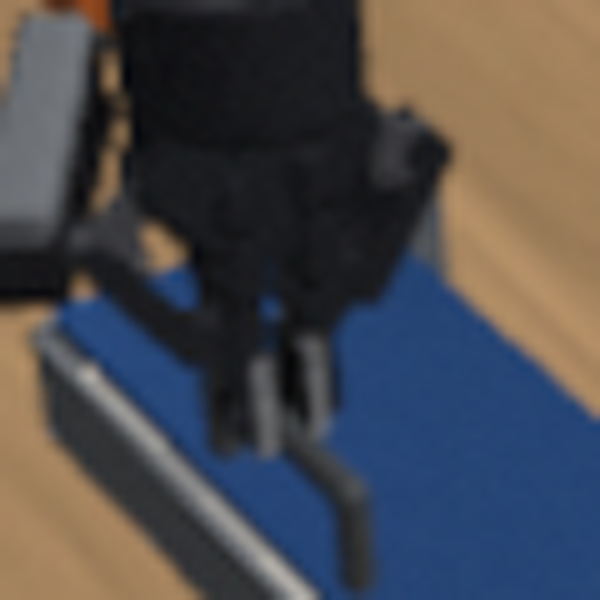

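Emit:
servo_tool(rows=[[[0, -0.38, -0.96, 0, 0, 0], [0, -0.46, -0.92, 0, 0, 0], [0, -0.53, -0.88, 0, 0, 0], [0, -0.61, -0.83, 0, 0, 0], [0, -0.68, -0.77, 0, 0, 0]]], squeeze=50)

```text
clock: 4.8
position: [0.5736, -0.2384, 0.1002]
tool_rot: [3.135, 0.001, 1.625]
force: [13.3, -0.0, 4.9]
grip_width: 0.0097
```

Emit:
servo_tool(rows=[[[0, -0.74, -0.71, 0, 0, 0], [0, -0.8, -0.65, 0, 0, 0], [0, -0.85, -0.57, 0, 0, 0], [0, -0.9, -0.5, 0, 0, 0], [0, -0.94, -0.42, 0, 0, 0]]])

```text
clock: 5.42
position: [0.5331, -0.241, 0.1301]
tool_rot: [3.131, 0.003, 1.626]
force: [16.3, -0.2, 28.6]
grip_width: 0.0085
```

Emit:
servo_tool(rows=[[[0, -0.97, -0.34, 0, 0, 0], [0, -1.0, -0.25, 0, 0, 0], [0, -1.01, -0.17, 0, 0, 0], [0, -1.02, -0.08, 0, 0, 0], [0, -1.03, 0, 0, 0, 0]]])

```text
clock: 6.05
position: [0.484, -0.2442, 0.1407]
tool_rot: [3.129, 0.005, 1.626]
force: [0.8, 3.9, 63.5]
grip_width: 0.0074
```

Run:
```python
from h import *
st();g=shot("scene","s7.png",(200,50,400,200),4)
```

```text
t 6.05 pos [ 0.484  -0.2442  0.1407] rpy [3.129  0.005  1.6256] F [ 0.7755  3.8559 63.5197] w 0.0074
```

View pics/s7.png

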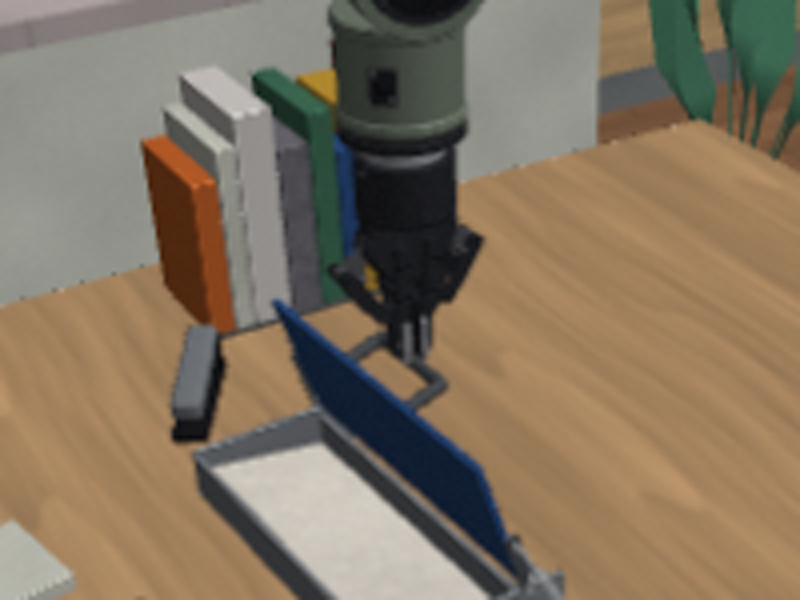

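Emit:
servo_tool(rows=[[[0, 0, -0.6, 0, 0, 0], [0, 0, -1.5, 0, 0, 0], [0, 0, -5, 0, 0, 0], [0, 0, -5, 0, 0, 0], [0, 0, 0, 0, 0, 0]]], grip=-0.6)

```text
clock: 6.72
position: [0.4797, -0.2439, 0.2603]
tool_rot: [3.137, 0.003, 1.625]
force: [-0.4, 0.2, -1.3]
grip_width: 0.0171
```

Run:
```python
from h import *
st();g=shot("scene","s8.png",(200,50,400,200),4)
```

```text
t 6.72 pos [ 0.4797 -0.2439  0.2603] rpy [3.1366 0.0028 1.6246] F [-0.3958  0.1704 -1.3278] w 0.0171
```

View pics/s8.png

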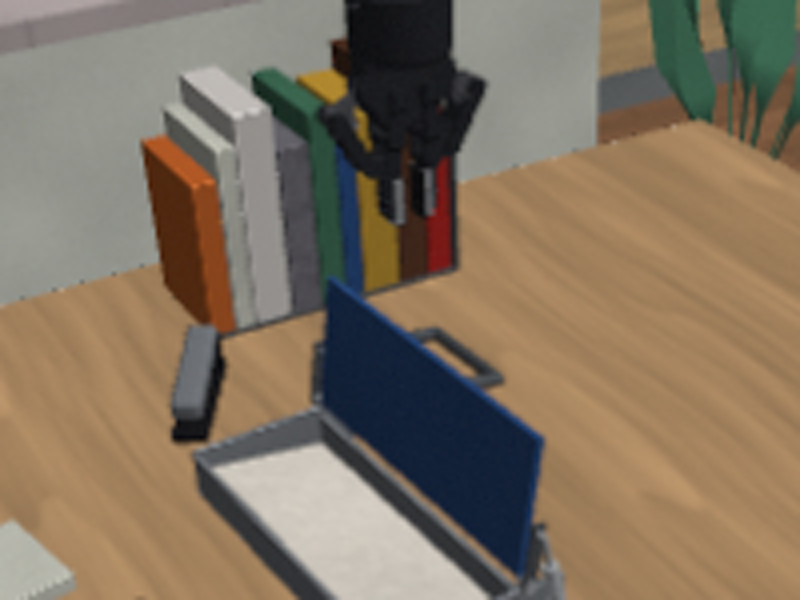

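Run:
```python
from h import *
g=bot.grab_frame("scene")
for a in(1.4,1.72):
  q=proj(g,[stand(-.07+.125*np.cos(a),y,.051+.125*np.sin(a)) for y in(-.157,.157)]);print(a,(q-[200,50])*4)
f=shot("top","t8.png",(180,150,280,260),6)
```

```text
1.4 [[289.991  284.4325]
 [495.112  452.547 ]]
1.72 [[330.3953 271.1778]
 [540.0398 434.4586]]
```

View pics/t8.png

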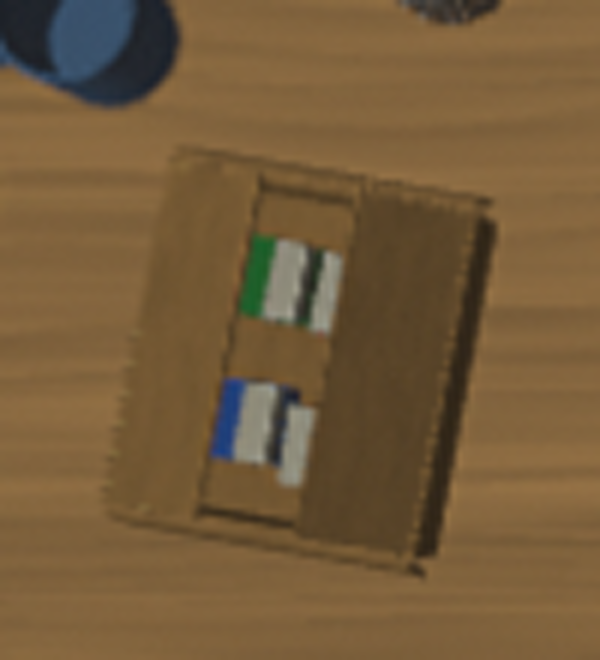

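```bash
cat >> h.py <<'E'
def icart(X): c,s=np.cos(CY),np.sin(CY);d=np.array(X[:2])-CX;return np.array([c*d[0]+s*d[1],-s*d[0]+c*d[1],X[2]])
def istand(X): c,s=np.cos(SY),np.sin(SY);d=np.array(X[:2])-SX;return np.array([c*d[0]+s*d[1],-s*d[0]+c*d[1],X[2]])
E
python3 - <<'E'
from h import *
f=bot.grab_frame("top");g=bot.grab_frame("scene")
T=lambda u,v:(180+u/6,150+v/6)
S=lambda u,v:(330+u/6,220+v/6)
for n,a,b in(("L far",T(262,178),S(198,300)),("L near",T(197,515),S(608,175)),("R far",T(358,190),S(140,192)),("R near",T(300,530),S(537,68))):
    X,e=tri(f,a,g,b);print(n,X,"carton",icart(X),"err",e)
E
```

```text
L far [0.5978 0.2554 0.11  ] carton [0.0914 0.0281 0.11  ] err 0.0008290432756037408
L near [0.4168 0.2879 0.1078] carton [-0.0925  0.0299  0.1078] err 0.000522049410834149
R far [0.5897 0.2022 0.1169] carton [ 0.0923 -0.0257  0.1169] err 0.0023343787033894667
R near [0.408  0.2313 0.1168] carton [-0.0917 -0.0274  0.1168] err 0.003372135697353765
```

Stand is fully open: its corners at (330,280) and (540,437) match the projection for 1.72. Both carton flaps start about 0.5 rad up, leaving a 55 mm gap between them. I'll go to the carton next.

Run:
```python
from h import *
plan(cart(0,0,.17),CY+np.pi/2,10,dec=1)
```

```text
t 6.97 pos [ 0.4778 -0.2432  0.2555] rpy [-3.1402 -0.0009  1.6248] F [-0.276   0.1662  0.1591] w 0.0171
dist cm 49.43299156795143
[4.8, 0.5, 0.9, -0.0, -0.0, 1.3]
[4.9, 0.4, 0.9, -0.0, -0.0, 1.3]
[4.9, 0.3, 0.9, -0.0, -0.0, 1.3]
[4.9, 0.2, 0.9, -0.0, -0.0, 1.3]
[4.9, 0.1, 0.9, -0.0, -0.0, 1.3]
[4.9, -0.0, 0.9, -0.0, -0.0, 1.3]
[4.9, -0.1, 0.9, -0.0, -0.0, 1.3]
[4.9, -0.2, 0.9, -0.0, -0.0, 1.3]
[4.9, -0.3, 0.9, -0.0, -0.0, 1.3]
[4.8, -0.5, 0.9, -0.0, -0.0, 1.3]
```

Emit:
servo_tool(rows=[[[4.8, 0.5, 0.5, 0, 0, 1.3], [4.9, 0.4, 0.5, 0, 0, 1.3], [4.9, 0.3, 0.9, 0, 0, 1.3], [4.9, 0.2, 0.9, 0, 0, 1.3], [4.9, 0.1, 0.9, 0, 0, 1.3]]], grip=-1)

```text
clock: 7.6
position: [0.4907, 0.0023, 0.2184]
tool_rot: [-3.14, -0.0, 1.511]
force: [0.7, 0.2, -0.7]
grip_width: -0.0005
```

Emit:
servo_tool(rows=[[[4.9, 0, 0.9, 0, 0, 1.3], [4.9, -0.1, 0.9, 0, 0, 1.3], [4.9, -0.2, 0.9, 0, 0, 1.3], [4.9, -0.3, 0.9, 0, 0, 1.3], [4.8, -0.5, 0.9, 0, 0, 1.3]]])

```text
clock: 8.22
position: [0.5053, 0.2462, 0.1732]
tool_rot: [-3.14, 0.001, 1.397]
force: [0.8, -0.4, 0.5]
grip_width: -0.0004
```

Run:
```python
from h import *
plan(cart(0,0,.069),CY+np.pi/2,3)
p,R=st()
v=np.array([-np.sin(CY),np.cos(CY),0])
def path(sg,th):
    P=[]
    for t in th:
        y=sg*(.0855-.07*np.cos(t)-.011);z=.079+.07*np.sin(t)-.017-.023
        P.append(cart(0,y,z))
    return np.array(P)
th=np.linspace(.42,2.2,16)
for sg,t0 in((1,.42),(-1,.42)):
    P=np.vstack([cart(0,0,.069)[None],path(sg,th)]);print(sg,P[1],P[-1])
    for d in np.diff(P,axis=0): print((R.T@d*100).round(2).tolist())
```

```text
t 8.22 pos [0.5053 0.2462 0.1732] rpy [-3.1403  0.0008  1.3972] F [ 0.823  -0.3551  0.4899] w -0.0004
dist cm 10.422919011936315
[-0.12, -0.05, 3.47, -0.0, 0.0, -0.1]
[-0.12, -0.05, 3.47, -0.0, 0.0, -0.1]
[-0.12, -0.06, 3.47, -0.0, 0.0, -0.1]
t 8.22 pos [0.5053 0.2462 0.1732] rpy [-3.1403  0.0008  1.3972] F [ 0.823  -0.3551  0.4899] w -0.0004
1 [0.5048 0.2534 0.0675] [0.5223 0.3571 0.0956]
[1.06, -0.01, 0.14]
[0.38, -0.0, -0.74]
[0.47, -0.0, -0.69]
[0.54, -0.0, -0.63]
[0.62, -0.0, -0.56]
[0.68, -0.0, -0.48]
[0.73, -0.0, -0.4]
[0.77, -0.0, -0.31]
[0.8, -0.0, -0.21]
[0.82, -0.0, -0.12]
[0.83, -0.0, -0.02]
[0.83, -0.0, 0.08]
[0.81, -0.0, 0.18]
[0.78, -0.0, 0.27]
[0.75, -0.0, 0.36]
[0.7, -0.0, 0.45]
-1 [0.5012 0.2326 0.0675] [0.4837 0.1289 0.0956]
[-1.06, 0.01, 0.15]
[-0.38, 0.0, -0.74]
[-0.47, 0.0, -0.69]
[-0.55, 0.0, -0.63]
[-0.62, 0.0, -0.56]
[-0.68, 0.0, -0.48]
[-0.73, 0.0, -0.4]
[-0.77, 0.0, -0.31]
[-0.8, 0.0, -0.21]
[-0.82, 0.0, -0.12]
[-0.83, 0.0, -0.02]
[-0.83, 0.0, 0.08]
[-0.81, 0.0, 0.18]
[-0.78, 0.0, 0.27]
[-0.75, 0.0, 0.36]
[-0.7, 0.0, 0.45]
```

Emit:
servo_tool(rows=[[[-0.1, 0, 3.5, 0, 0, 0], [-0.1, 0, 3.5, 0, 0, 0], [-0.1, 0, 3.4, 0, 0, 0], [1.1, 0, 0, 0, 0, 0], [0.2, 0, -0.3, 0, 0, 0]]])

```text
clock: 8.85
position: [0.5076, 0.2563, 0.0742]
tool_rot: [-3.141, -0.001, 1.399]
force: [-0.8, 0.7, -0.1]
grip_width: -0.0
```

Emit:
servo_tool(rows=[[[0.38, 0, -0.74, 0, 0, 0], [0.47, 0, -0.69, 0, 0, 0], [0.54, 0, -0.63, 0, 0, 0], [0.62, 0, -0.56, 0, 0, 0], [0.68, 0, -0.48, 0, 0, 0]]])

```text
clock: 9.48
position: [0.5122, 0.2816, 0.1048]
tool_rot: [3.141, -0.0, 1.398]
force: [-0.4, -0.2, -0.5]
grip_width: -0.0001
```

Run:
```python
from h import *
st();g=shot("scene","s9.png",(320,180,470,320),5)
```

```text
t 9.47 pos [0.5122 0.2816 0.1048] rpy [ 3.1415 -0.0001  1.3978] F [-0.3966 -0.1882 -0.5265] w -0.0001
```

View pics/s9.png

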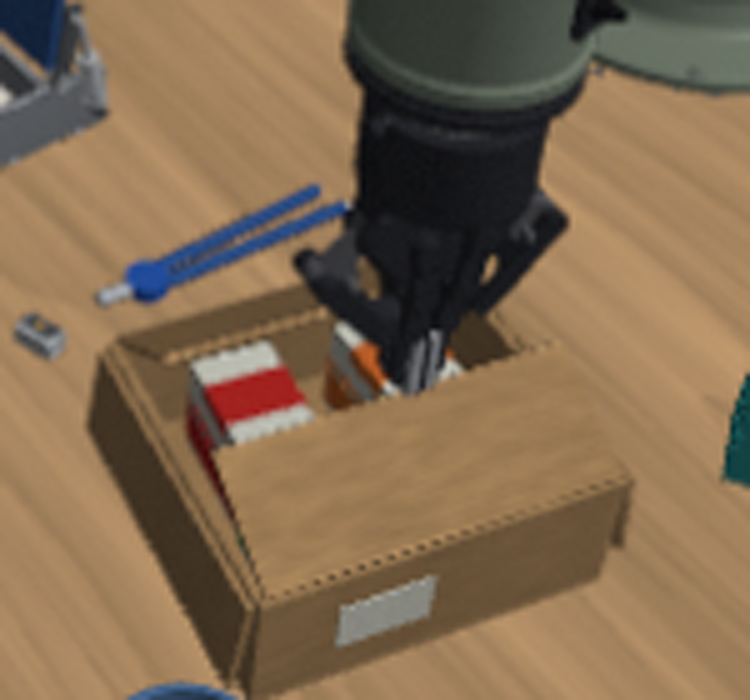

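Emit:
servo_tool(rows=[[[-3.0, 0, 0, 0, 0, 0], [0, 0, 2.4, 0, 0, 0], [0, 0, 2.3, 0, 0, 0], [1.0, 0, 0, 0, 0, 0], [1.0, 0, -0.1, 0, 0, 0]]])

```text
clock: 10.15
position: [0.5084, 0.2614, 0.0579]
tool_rot: [-3.138, 0.019, 1.393]
force: [-28.3, -84.6, 53.8]
grip_width: -0.0
```

Emit:
servo_tool(rows=[[[0.5, 0, -0.4, 0, 0, 0], [0.4, 0, -0.6, 0, 0, 0], [0.5, 0, -0.6, 0, 0, 0]]])

```text
clock: 10.52
position: [0.5133, 0.2852, 0.0757]
tool_rot: [3.141, -0.0, 1.397]
force: [0.9, -0.5, -1.3]
grip_width: 0.0001
```

Run:
```python
from h import *
p,R=st();print(icart(p));g=shot("scene","s10.png",(320,180,470,320),5)
```

```text
t 10.53 pos [0.5133 0.2852 0.0757] rpy [ 3.1407 -0.      1.3971] F [ 0.8716 -0.4588 -1.2915] w 0.0001
[0.0031 0.0433 0.0757]
```

View pics/s10.png

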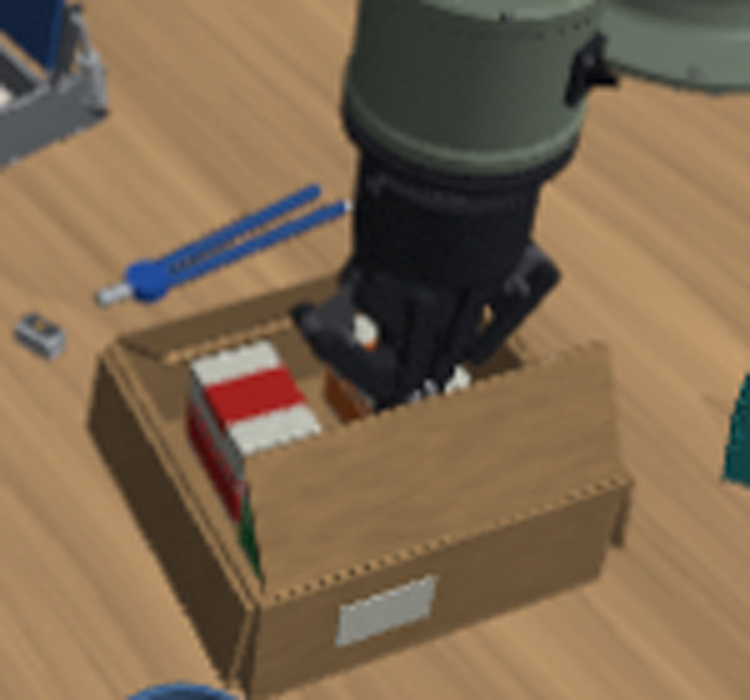

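Emit:
servo_tool(rows=[[[0.7, 0, -0.4, 0, 0, 0], [0.77, 0, -0.35, 0, 0, 0], [0.8, 0, -0.25, 0, 0, 0], [0.82, 0, -0.15, 0, 0, 0], [0.83, 0, -0.05, 0, 0, 0]]])

```text
clock: 11.2
position: [0.5195, 0.3242, 0.0862]
tool_rot: [-3.141, 0.0, 1.398]
force: [0.6, -0.4, -0.3]
grip_width: 0.0001
```

Emit:
servo_tool(rows=[[[0.83, 0, 0, 0, 0, 0], [0.8, 0, 0, 0, 0, 0], [0.8, 0, 0, 0, 0, 0], [0.5, 0, 0, 0, 0, 0]]])

```text
clock: 11.7
position: [0.5246, 0.3532, 0.0863]
tool_rot: [-3.142, -0.0, 1.398]
force: [-1.1, -0.3, -1.0]
grip_width: 0.0
```

Run:
```python
from h import *
p,R=st();print(icart(p));g=shot("scene","s11.png",(320,180,470,320),5)
```

```text
t 11.70 pos [0.5246 0.3532 0.0863] rpy [-3.1415 -0.0002  1.3981] F [-1.12   -0.3106 -1.0331] w 0.0000
[0.0029 0.1122 0.0863]
```

View pics/s11.png

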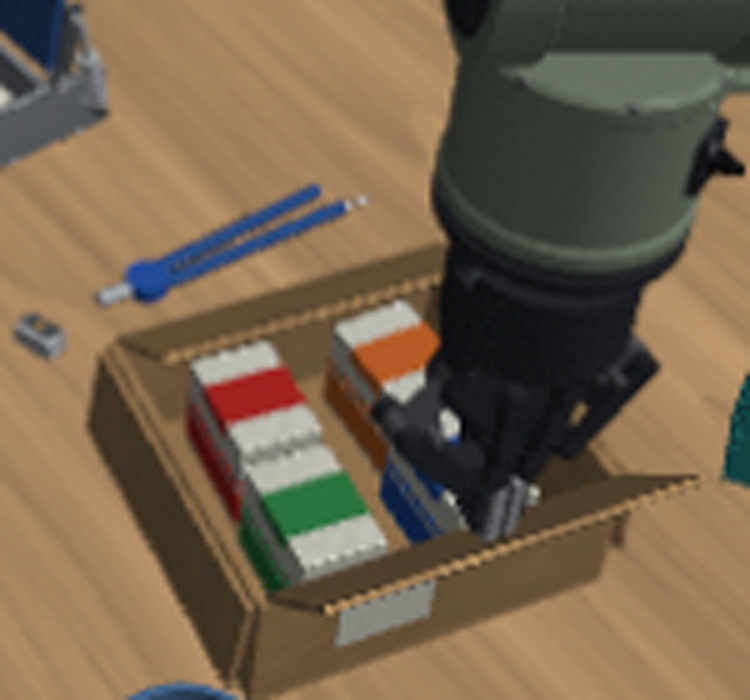

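Emit:
servo_tool(rows=[[[-2, 0, -2, 0, 0, 0], [-5, 0, -1, 0, 0, 0], [-4.1, 0, 2, 0, 0, 0], [0, 0, 2.2, 0, 0, 0], [0, 0, 2, 0, 0, 0]]])

```text
clock: 12.38
position: [0.5058, 0.2426, 0.0539]
tool_rot: [3.141, -0.0, 1.397]
force: [0.2, 0.4, -0.6]
grip_width: 0.0001
```

Run:
```python
from h import *
p,R=st();print(icart(p))
```

```text
t 12.38 pos [0.5058 0.2426 0.0539] rpy [ 3.1411 -0.0003  1.3968] F [ 0.2378  0.3749 -0.5684] w 0.0001
[0.0028 0.0001 0.0539]
```

Emit:
servo_tool(rows=[[[-1.2, 0, 0, 0, 0, 0], [-0.3, 0, 0, 0, 0, 0]]])

```text
clock: 12.62
position: [0.5031, 0.2277, 0.055]
tool_rot: [3.141, -0.0, 1.397]
force: [-0.4, 2.9, 1.5]
grip_width: -0.0002
```

Emit:
servo_tool(rows=[[[-0.4, 0, -0.75, 0, 0, 0], [-0.4, 0, -0.7, 0, 0, 0], [-0.5, 0, -0.7, 0, 0, 0], [-0.6, 0, -0.6, 0, 0, 0]]])

```text
clock: 13.12
position: [0.4997, 0.2094, 0.0825]
tool_rot: [3.141, -0.0, 1.398]
force: [0.3, 0.4, -0.9]
grip_width: 0.0004
```

Run:
```python
from h import *
p,R=st();print(icart(p));g=shot("scene","s12.png",(320,180,470,320),5)
```

```text
t 13.12 pos [0.4997 0.2094 0.0825] rpy [ 3.1411 -0.0002  1.3979] F [ 0.3116  0.3796 -0.9344] w 0.0004
[ 0.0024 -0.0337  0.0825]
```

View pics/s12.png

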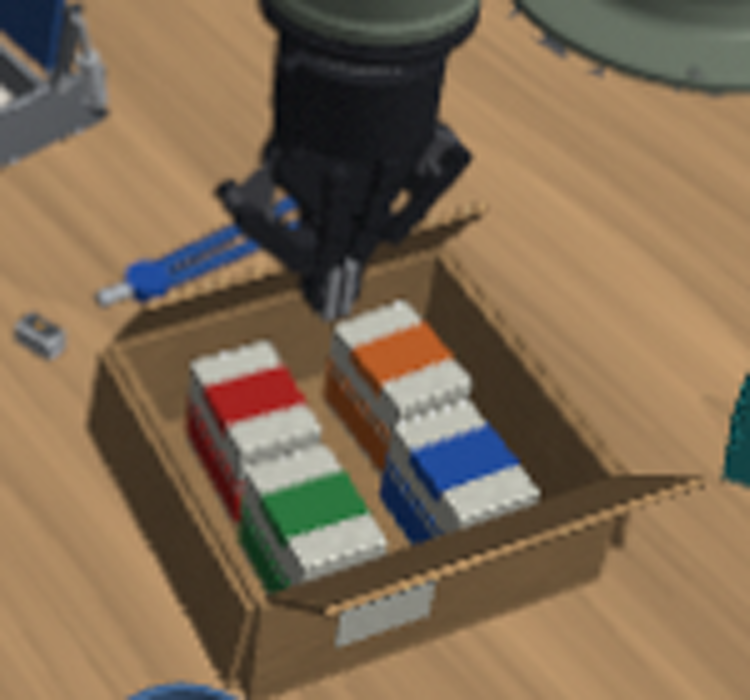

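Emit:
servo_tool(rows=[[[-0.7, 0, -0.5, 0, 0, 0], [-0.8, 0, -0.3, 0, 0, 0], [-0.8, 0, -0.1, 0, 0, 0], [-0.9, 0, 0, 0, 0, 0], [-0.9, 0, 0, 0, 0, 0]]])

```text
clock: 13.8
position: [0.4924, 0.1686, 0.0907]
tool_rot: [-3.141, 0.0, 1.398]
force: [0.8, 0.3, 0.4]
grip_width: -0.0001
```

Emit:
servo_tool(rows=[[[-0.9, 0, 0, 0, 0, 0], [-0.9, 0, 0.1, 0, 0, 0], [-0.9, 0, 0.2, 0, 0, 0], [-0.9, 0, 0.2, 0, 0, 0]]])

```text
clock: 14.3
position: [0.4863, 0.1332, 0.0856]
tool_rot: [-3.142, 0.0, 1.398]
force: [0.5, 0.6, 0.4]
grip_width: -0.0002
```

Emit:
servo_tool(rows=[[[2, 0, -1, 0, 0, 0], [3, 0, -6, 0, 0, 0], [3, 0, -6, 0, 0, 0], [0, 0, 0, 0, 0, 0]]], grip=0.4)

```text
clock: 14.8
position: [0.5008, 0.2125, 0.2118]
tool_rot: [3.136, -0.005, 1.401]
force: [0.3, -0.1, -1.2]
grip_width: 0.0597
```

Run:
```python
from h import *
p,R=st();print(icart(p));g=shot("scene","s13.png",(320,180,470,320),5);shot("top","t13.png",(180,150,280,250),6)
```

```text
t 14.80 pos [0.5008 0.2125 0.2118] rpy [ 3.1364 -0.0047  1.4008] F [ 0.2765 -0.0536 -1.1949] w 0.0597
[ 0.003  -0.0304  0.2118]
```

View pics/s13.png

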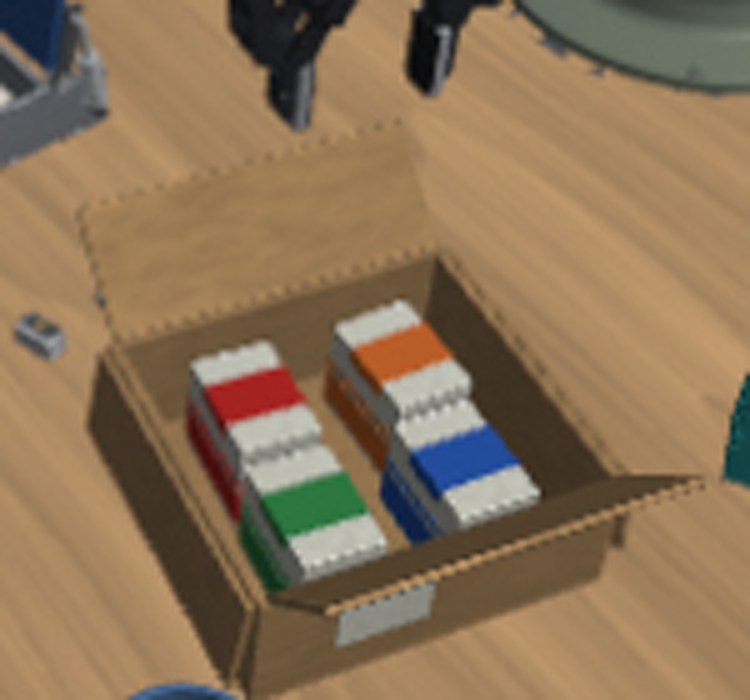

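View pics/t13.png

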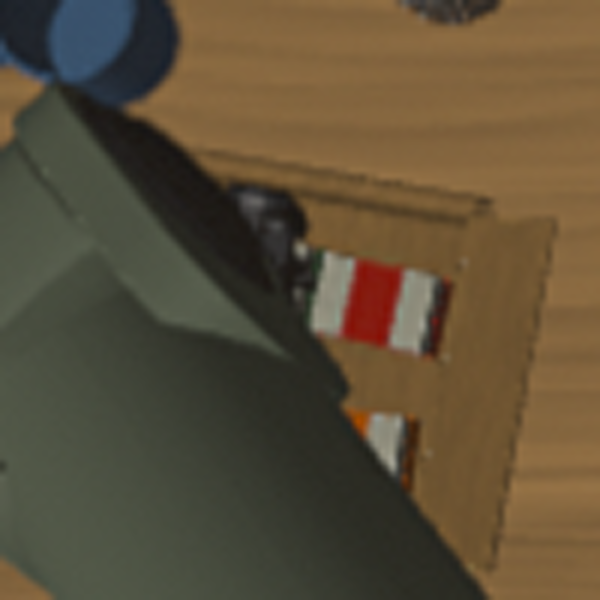

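Run:
```python
from h import *
g=bot.grab_frame("scene")
S=lambda u,v:(320+u/5,180+v/5)
for n,c in dict(red=(257,395),green=(316,509),orange=(403,355),blue=(464,462)).items():
    X=onz(g,S(*c),.065);print(n,X,icart(X))
for n,(a,b) in dict(red=((192,360),(268,342)),green=((300,578),(385,548)),orange=((333,325),(403,300)),blue=((455,530),(540,492))).items():
    A,B=onz(g,S(*a),.065),onz(g,S(*b),.065);d=A-B;print(n,"len",np.linalg.norm(d),"yaw",np.arctan2(d[1],d[0]))
```

```text
red [0.5347 0.208  0.065 ] [ 0.0371 -0.0292  0.065 ]
green [0.5535 0.2808 0.065 ] [0.0435 0.0457 0.065 ]
orange [0.4544 0.2253 0.065 ] [-0.045  -0.0255  0.065 ]
blue [0.4745 0.2958 0.065 ] [-0.0369  0.0473  0.065 ]
red len 0.04209544431709317 yaw -0.2462355671732856
green len 0.044715631231070994 yaw -0.16102453749443837
orange len 0.04323513188774559 yaw -0.11660060230135327
blue len 0.049807299988206294 yaw -0.0823437330402659
```

Run:
```python
from h import *
f=bot.grab_frame("top")
X=onz(f,(180+374/6,150+304/6),.065);print("red top",X,icart(X))
plan(np.r_[(X[:2]+[.5347,.208])/2,.16],1.36,3)
```

```text
red top [0.533  0.2023 0.065 ] [ 0.0364 -0.0352  0.065 ]
t 15.00 pos [0.499  0.2081 0.2068] rpy [-3.1404  0.001   1.3977] F [-0.7941  0.0639 -0.2683] w 0.0596
dist cm 5.841881754633502
[0.1, 1.16, 1.56, -0.0, 0.0, 0.7]
[0.12, 1.16, 1.56, -0.0, 0.0, 0.7]
[0.13, 1.16, 1.56, -0.0, 0.0, 0.7]
```

Emit:
servo_tool(rows=[[[0.1, 1.2, 2.5, 0, 0, 0.7], [0.1, 1.2, 2.5, 0, 0, 0.7], [0.1, 1.1, 2.5, 0, 0, 0.7], [0, 0, 0, 0, 0, 0]]], grip=0.3)

```text
clock: 15.5
position: [0.5333, 0.2041, 0.1303]
tool_rot: [-3.138, 0.002, 1.361]
force: [-0.6, 0.6, 0.4]
grip_width: 0.0551
```

Run:
```python
from h import *
plan([.534,.205,.008],1.36,4);shot("scene","s14.png",(320,180,470,320),5)
```

```text
t 15.50 pos [0.5333 0.2041 0.1303] rpy [-3.1377  0.0024  1.3605] F [-0.5917  0.6459  0.4299] w 0.0551
dist cm 12.225560677323033
[0.03, 0.02, 3.06, -0.1, 0.0, 0.0]
[0.03, 0.02, 3.06, -0.1, 0.0, 0.0]
[0.03, 0.02, 3.06, -0.1, 0.0, 0.0]
[0.03, 0.01, 3.06, -0.1, 0.0, 0.0]
```

View pics/s14.png

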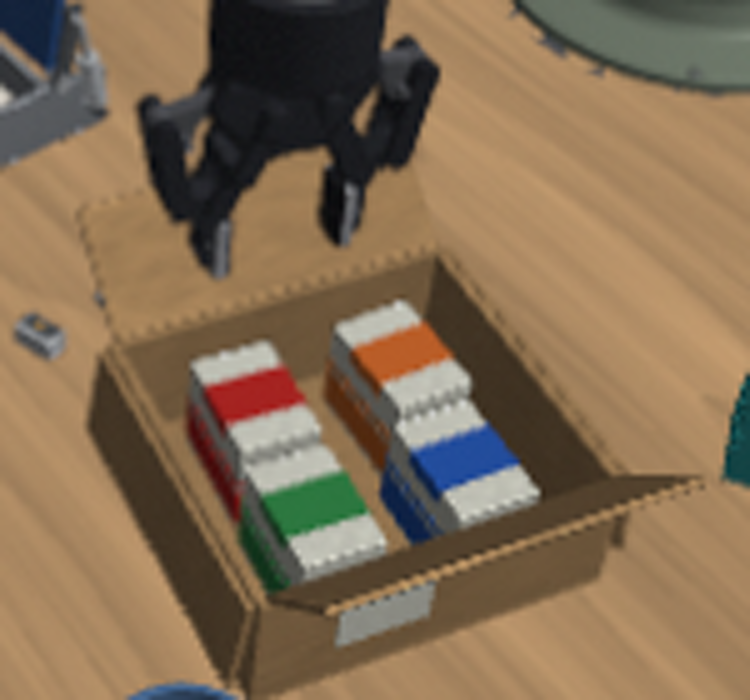

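Emit:
servo_tool(rows=[[[0, 0, 3, 0, 0, 0], [0, 0, 3, 0, 0, 0], [0, 0, 2.5, 0, 0, 0], [0, 0, 1.8, 0, 0, 0], [0, 0, 0.6, 0, 0, 0]]])

```text
clock: 16.18
position: [0.5342, 0.2051, 0.0234]
tool_rot: [-3.141, 0.0, 1.361]
force: [0.1, 0.4, -0.8]
grip_width: 0.0558
```

Run:
```python
from h import *
st();shot("scene","s15.png",(320,180,470,320),5)
```

```text
t 16.18 pos [0.5342 0.2051 0.0234] rpy [-3.1412  0.0002  1.3614] F [ 0.0926  0.3695 -0.7803] w 0.0558
```

View pics/s15.png

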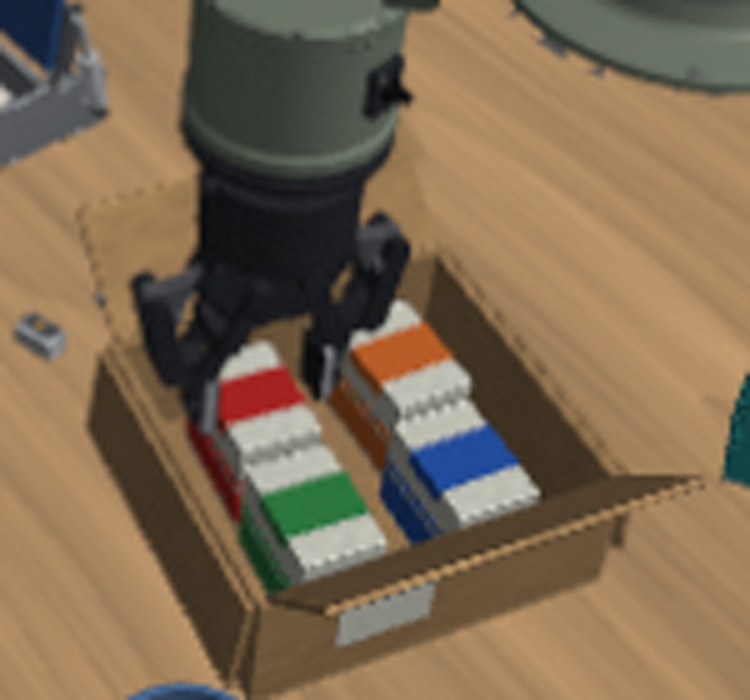

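Emit:
servo_tool(rows=[[[0, 0, 0.5, 0, 0, 0], [0, 0, 0, 0, 0, 0]]])

```text
clock: 16.48
position: [0.5346, 0.2052, 0.0189]
tool_rot: [3.141, -0.0, 1.361]
force: [0.1, -0.6, -0.3]
grip_width: 0.0556
```

Emit:
servo_tool(rows=[[[0, 0, 0, 0, 0, 0], [0, 0, 0, 0, 0, 0], [0, 0, 0, 0, 0, 0], [0, 0, 0, 0, 0, 0]]], grip=-1, squeeze=50)

```text
clock: 16.98
position: [0.5348, 0.2052, 0.0193]
tool_rot: [3.141, -0.0, 1.361]
force: [0.1, -1.2, 5.6]
grip_width: 0.0424
```

Emit:
servo_tool(rows=[[[0, 0, -2, 0, 0, 0], [0, 0, -4, 0, 0, 0], [0, 0, -5, 0, 0, 0], [0, 0, -5, 0, 0, 0], [0, 0, -3, 0, 0, 0]]])

```text
clock: 17.6
position: [0.5347, 0.2055, 0.2125]
tool_rot: [3.139, -0.002, 1.362]
force: [-0.2, 0.4, -1.1]
grip_width: 0.0425
```

Run:
```python
from h import *
st();shot("scene","s16.png",(260,80,460,230),4)
u=np.array([-.149,0,.989])
plan(stand(.0,-.108,.2),SY,12,tilt=.15,dec=1)
```

```text
t 17.60 pos [0.5347 0.2055 0.2125] rpy [ 3.139  -0.0018  1.3616] F [-0.2474  0.3876 -1.1109] w 0.0425
t 17.65 pos [0.5357 0.2061 0.2155] rpy [ 3.1361 -0.0036  1.3614] F [2.0791 0.8646 3.5079] w 0.0430
dist cm 55.374098818353794
[-4.5, 1.2, 0.1, -0.5, 0.6, 6.2]
[-4.3, 1.6, 0.1, -0.5, 0.6, 6.2]
[-4.1, 2.1, 0.1, -0.5, 0.6, 6.2]
[-3.9, 2.5, 0.0, -0.5, 0.6, 6.2]
[-3.6, 2.9, 0.0, -0.5, 0.6, 6.2]
[-3.2, 3.3, 0.0, -0.5, 0.6, 6.2]
[-2.8, 3.6, 0.0, -0.5, 0.6, 6.2]
[-2.4, 3.9, 0.0, -0.5, 0.6, 6.2]
[-2.0, 4.2, 0.0, -0.5, 0.6, 6.2]
[-1.5, 4.4, 0.0, -0.5, 0.6, 6.2]
[-1.1, 4.5, 0.1, -0.5, 0.6, 6.2]
[-0.6, 4.6, 0.1, -0.5, 0.6, 6.2]
```

View pics/s16.png

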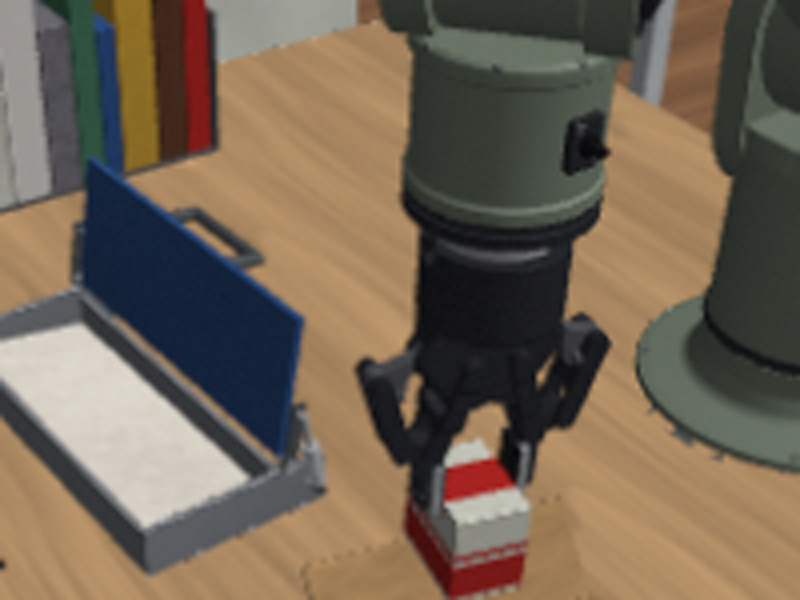

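Emit:
servo_tool(rows=[[[-4.5, 1.2, 0.1, -0.5, 0.6, 6.2], [-4.3, 1.6, 0.1, -0.5, 0.6, 6.2], [-4.1, 2.1, 0.1, -0.5, 0.6, 6.2], [-3.9, 2.5, 0, -0.5, 0.6, 6.2], [-3.6, 2.9, 0, -0.5, 0.6, 6.2]]])

```text
clock: 18.27
position: [0.5439, -0.027, 0.2039]
tool_rot: [3.113, -0.063, 0.818]
force: [1.1, 0.5, -1.5]
grip_width: 0.0426
```

Emit:
servo_tool(rows=[[[-3.2, 3.3, 0, -0.5, 0.6, 6.2], [-2.8, 3.6, 0, -0.5, 0.6, 6.2], [-2.4, 3.9, 0, -0.5, 0.6, 6.2], [-2.0, 4.2, 0, -0.5, 0.6, 6.2], [-1.5, 4.4, 0, -0.5, 0.6, 6.2]]])

```text
clock: 18.9
position: [0.5562, -0.2569, 0.1993]
tool_rot: [3.122, -0.13, 0.276]
force: [1.2, 0.2, -1.1]
grip_width: 0.0429
```

Emit:
servo_tool(rows=[[[-1.1, 4.5, 0.1, -0.5, 0.6, 6.2], [-0.6, 4.6, 0.1, -0.5, 0.6, 6.2], [0, 0, 0, 0, 0, 0]]])

```text
clock: 19.27
position: [0.559, -0.3517, 0.196]
tool_rot: [3.134, -0.152, 0.055]
force: [-0.0, 0.6, 0.1]
grip_width: 0.0427
```

Run:
```python
from h import *
plan(stand(.003,-.108,.10),SY,3,tilt=.15);shot("scene","s17.png",(200,30,400,180),4)
```

```text
t 19.27 pos [ 0.559  -0.3517  0.196 ] rpy [ 3.1342 -0.1523  0.055 ] F [-0.0271  0.5747  0.1042] w 0.0427
dist cm 9.62427905777434
[-0.31, -0.18, 3.19, 0.1, -0.0, 0.0]
[-0.31, -0.17, 3.19, 0.1, -0.0, 0.0]
[-0.31, -0.17, 3.19, 0.1, -0.0, 0.0]
```

View pics/s17.png

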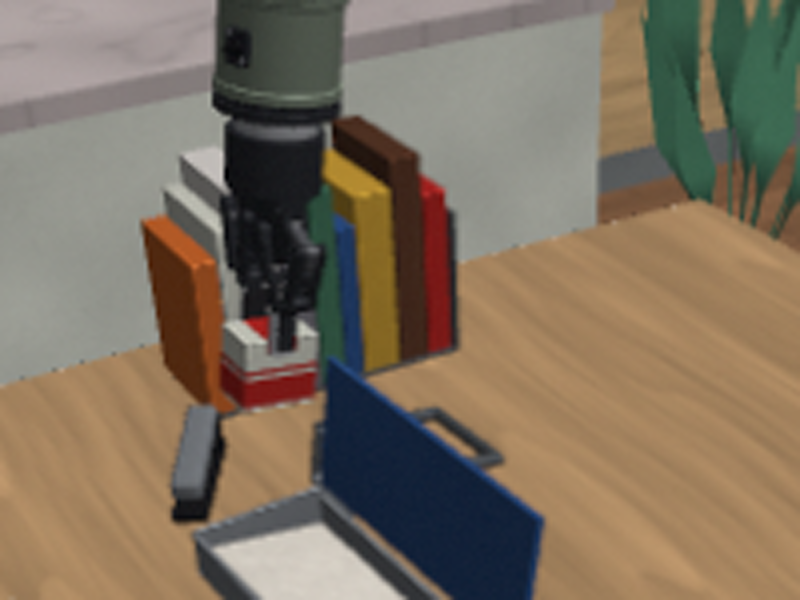

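Emit:
servo_tool(rows=[[[-0.3, -0.2, 3.2, 0, 0, 0], [-0.3, -0.2, 3.2, 0, 0, 0], [-0.3, -0.1, 3.2, 0, 0, 0], [0, 0, 0, 0, 0, 0]]])

```text
clock: 19.82
position: [0.5649, -0.3416, 0.0979]
tool_rot: [3.137, -0.15, 0.062]
force: [-0.3, 0.2, 0.8]
grip_width: 0.0431
```

Run:
```python
from h import *
plan(stand(.003,-.108,.037),SY,4,tilt=.15);shot("scene","s18.png",(220,80,360,200),5)
```

```text
t 19.82 pos [ 0.5649 -0.3416  0.0979] rpy [ 3.1375 -0.1498  0.0623] F [-0.2566  0.1635  0.844 ] w 0.0431
dist cm 6.116687781837159
[-0.26, 0.12, 1.5, 0.0, 0.0, 0.1]
[-0.26, 0.12, 1.5, 0.0, 0.0, 0.1]
[-0.26, 0.12, 1.5, 0.0, 0.0, 0.1]
[-0.26, 0.12, 1.5, 0.0, 0.0, 0.1]
```

View pics/s18.png

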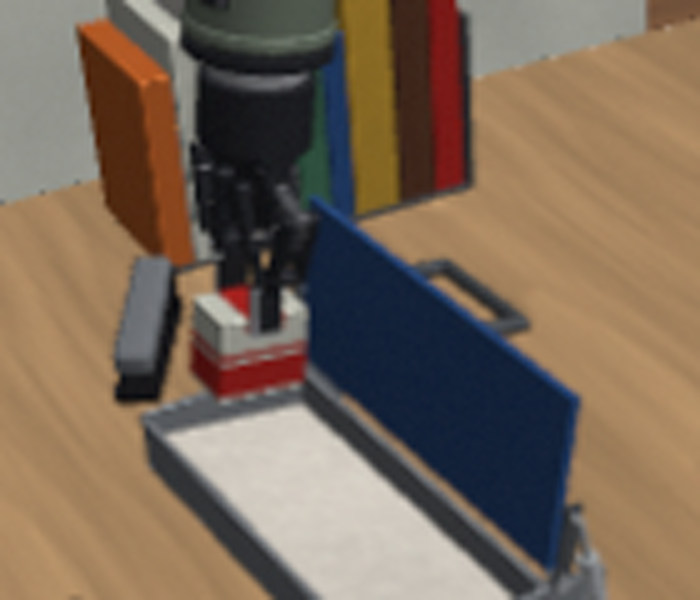

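Emit:
servo_tool(rows=[[[-0.26, 0.1, 1.5, 0, 0, 0], [-0.26, 0.1, 1.5, 0, 0, 0], [-0.26, 0.1, 1.5, 0, 0, 0], [-0.2, 0.1, 1.2, 0, 0, 0]]])

```text
clock: 20.38
position: [0.5645, -0.348, 0.0401]
tool_rot: [3.135, -0.151, 0.06]
force: [-0.9, -0.6, -1.0]
grip_width: 0.0422
```

Run:
```python
from h import *
p,R=st();print(istand(p));shot("scene","s19.png",(220,80,360,200),5)
```

```text
t 20.38 pos [ 0.5645 -0.348   0.0401] rpy [ 3.1353 -0.1515  0.0605] F [-0.9063 -0.6361 -1.0466] w 0.0422
[ 0.0034 -0.1094  0.0401]
```

View pics/s19.png

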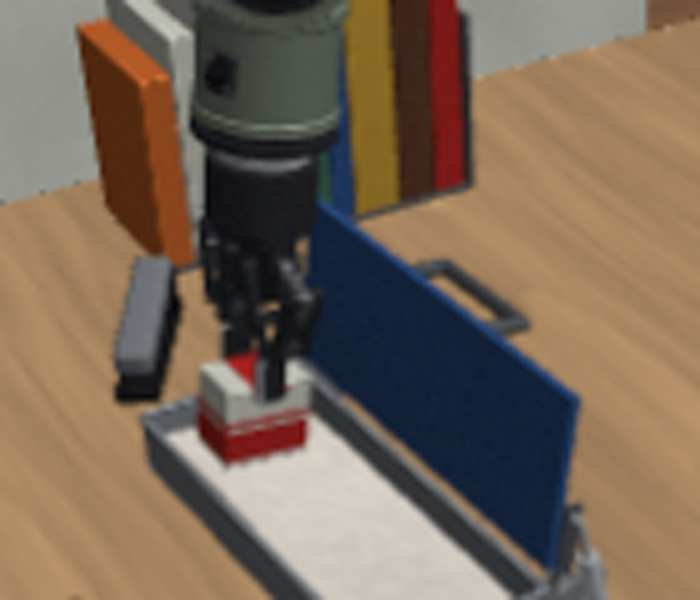

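Emit:
servo_tool(rows=[[[-0.05, 0, 0.3, 0, 0, 0], [-0.03, 0, 0.2, 0, 0, 0]]])

```text
clock: 20.68
position: [0.5649, -0.3482, 0.0365]
tool_rot: [3.135, -0.153, 0.061]
force: [0.1, -0.4, -0.8]
grip_width: 0.043
```

Emit:
servo_tool(rows=[[[-0.03, 0, 0.2, 0, 0, 0], [0, 0, 0, 0, 0, 0]]])

```text
clock: 20.92
position: [0.5648, -0.3481, 0.0344]
tool_rot: [3.135, -0.152, 0.061]
force: [0.9, 0.6, -0.5]
grip_width: 0.0425
```

Emit:
servo_tool(rows=[[[-0.03, 0, 0.2, 0, 0, 0], [0, 0, 0, 0, 0, 0]]])

```text
clock: 21.18
position: [0.5651, -0.3483, 0.0328]
tool_rot: [3.134, -0.153, 0.061]
force: [-1.4, 1.2, 6.8]
grip_width: 0.0429
```

Emit:
servo_tool(rows=[[[-0.03, 0, 0.2, 0, 0, 0], [0, 0, 0, 0, 0, 0]]])

```text
clock: 21.42
position: [0.5655, -0.3492, 0.0321]
tool_rot: [3.133, -0.154, 0.06]
force: [-7.5, 0.4, 24.4]
grip_width: 0.0428
```

Emit:
servo_tool(rows=[[[0, 0, -0.1, 0, 0, 0], [0, 0, 0, 0, 0, 0], [0, 0, 0, 0, 0, 0]]], grip=0.25)

```text
clock: 21.8
position: [0.5646, -0.3481, 0.0311]
tool_rot: [3.135, -0.152, 0.061]
force: [-0.8, -0.1, 0.4]
grip_width: 0.0535
```

Emit:
servo_tool(rows=[[[0, 0, -2, 0, 0, 0], [0, 0, -4, 0, 0, 0], [0, 0, -5, 0, 0, 0], [0, 0, -5, 0, 0, 0]]])

```text
clock: 22.3
position: [0.5398, -0.3485, 0.1922]
tool_rot: [3.134, -0.153, 0.061]
force: [-0.2, 0.0, 0.2]
grip_width: 0.0531
```

Run:
```python
from h import *
p,R=st();shot("scene","s20.png",(220,80,360,200),5)
plan([.4544,.225,.2],1.42,12,dec=1)
```

```text
t 22.30 pos [ 0.5398 -0.3485  0.1922] rpy [ 3.1343 -0.1527  0.0606] F [-0.2133  0.0392  0.1692] w 0.0531
t 22.35 pos [ 0.5412 -0.3502  0.1991] rpy [ 3.1295 -0.1588  0.0604] F [ 2.1667 -2.2207  8.1286] w 0.0533
dist cm 58.17250947797751
[-0.4, -4.8, -0.1, 0.6, -0.6, -6.5]
[0.1, -4.8, -0.1, 0.6, -0.6, -6.5]
[0.7, -4.8, -0.0, 0.6, -0.6, -6.5]
[1.2, -4.7, -0.0, 0.6, -0.6, -6.5]
[1.7, -4.5, 0.0, 0.6, -0.6, -6.5]
[2.2, -4.3, 0.0, 0.6, -0.6, -6.5]
[2.7, -4.0, 0.1, 0.6, -0.6, -6.5]
[3.1, -3.7, 0.1, 0.6, -0.6, -6.5]
[3.5, -3.3, 0.1, 0.6, -0.6, -6.5]
[3.9, -2.9, 0.1, 0.6, -0.6, -6.5]
[4.2, -2.4, 0.0, 0.6, -0.6, -6.5]
[4.4, -1.9, 0.0, 0.6, -0.6, -6.5]
```

View pics/s20.png

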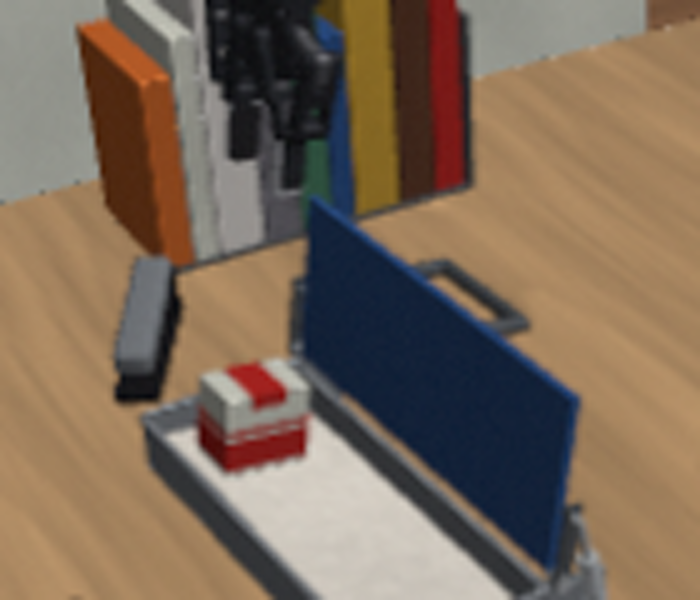

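Red is on the ledge. With the arm clear of the carton, I'll measure the remaining boxes from above.

Run:
```python
from h import *
f=shot("top","t20.png",(180,150,280,250),6)
hsv=cv2.cvtColor(f["image"],cv2.COLOR_RGB2HSV)
for n,(lo,hi) in dict(green=((45,100,50),(85,255,255)),blue=((105,120,60),(130,255,255)),orange=((5,200,120),(16,255,255))).items():
    m=cv2.inRange(hsv,lo,hi);m[:150]=0;m[250:]=0;m[:,:180]=0;m[:,280:]=0
    c=max(cv2.findContours(m,0,2)[0],key=cv2.contourArea);r=cv2.minAreaRect(c);print(n,r,onz(f,r[0],.065),icart(onz(f,r[0],.065)))
```

```text
green ((220.48233032226562, 195.3293914794922), (7.158705711364746, 13.015828132629395), 12.52880573272705) [0.5511 0.276  0.065 ] [0.0419 0.0405 0.065 ]
blue ((215.4119873046875, 218.98399353027344), (7.244861125946045, 12.343096733093262), 10.30484676361084) [0.4721 0.2916 0.065 ] [-0.0386  0.0428  0.065 ]
orange ((236.24618530273438, 224.5308074951172), (6.821910381317139, 13.147682189941406), 7.125016689300537) [0.4536 0.2216 0.065 ] [-0.0452 -0.0294  0.065 ]
```

View pics/t20.png

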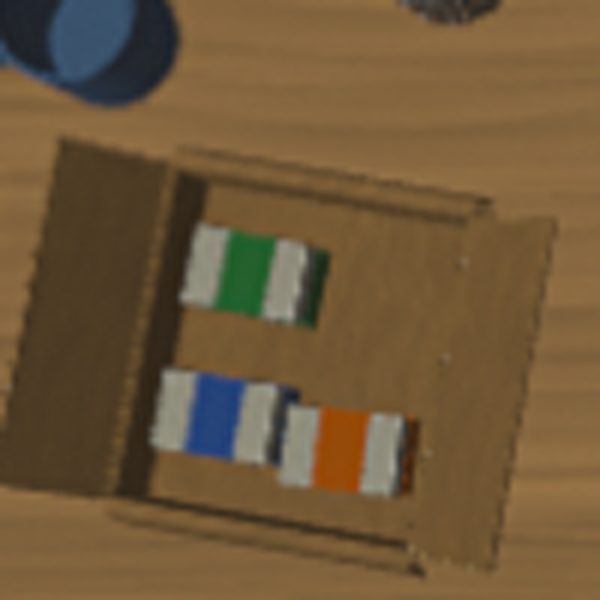

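Emit:
servo_tool(rows=[[[-0.4, -4.8, -0.1, 0.6, -0.6, -6.5], [0.1, -4.8, -0.1, 0.6, -0.6, -6.5], [0.7, -4.8, 0, 0.6, -0.6, -6.5], [1.2, -4.7, 0, 0.6, -0.6, -6.5], [1.7, -4.5, 0, 0.6, -0.6, -6.5]]])

```text
clock: 23.02
position: [0.5037, -0.1086, 0.1919]
tool_rot: [3.117, -0.089, 0.635]
force: [0.8, 1.5, 0.9]
grip_width: 0.0538
```

Emit:
servo_tool(rows=[[[2.2, -4.3, 0, 0.6, -0.6, -6.5], [2.7, -4.0, 0.1, 0.6, -0.6, -6.5], [3.1, -3.7, 0.1, 0.6, -0.6, -6.5], [3.5, -3.3, 0.1, 0.6, -0.6, -6.5], [3.9, -2.9, 0.1, 0.6, -0.6, -6.5]]])

```text
clock: 23.65
position: [0.4665, 0.1299, 0.1938]
tool_rot: [3.136, -0.027, 1.202]
force: [1.6, 0.4, 1.4]
grip_width: 0.0534
```

Emit:
servo_tool(rows=[[[4.2, -2.4, 0, 0.6, -0.6, -6.5], [4.4, -1.9, 0, 0.6, -0.6, -6.5], [0, 0, 2, 0, 0, 0], [0, 0, 0, 0, 0, 0]]], grip=0.3)

```text
clock: 24.15
position: [0.4517, 0.2238, 0.1745]
tool_rot: [-3.127, -0.006, 1.426]
force: [0.2, -0.3, 0.2]
grip_width: 0.0555
```

Run:
```python
from h import *
plan([.454,.2235,.1],1.447,3)
```

```text
t 24.15 pos [0.4517 0.2238 0.1745] rpy [-3.1275 -0.0063  1.4259] F [ 0.249  -0.3043  0.2294] w 0.0555
dist cm 7.4493125925938095
[-0.01, 0.11, 2.48, -0.3, -0.1, -0.4]
[-0.01, 0.1, 2.48, -0.3, -0.1, -0.4]
[-0.0, 0.09, 2.48, -0.3, -0.1, -0.4]
```

Emit:
servo_tool(rows=[[[0, 0.1, 2.5, -0.3, -0.1, -0.4], [0, 0.1, 2.5, -0.3, -0.1, -0.4], [0, 0.1, 2.5, -0.3, -0.1, -0.4], [0, 0, 0, 0, 0, 0]]])

```text
clock: 24.65
position: [0.4546, 0.2233, 0.0996]
tool_rot: [3.14, -0.001, 1.445]
force: [-0.5, 0.7, 0.6]
grip_width: 0.0557
```

Run:
```python
from h import *
plan([.454,.2235,.019],1.447,4);shot("scene","s21.png",(320,180,470,320),5)
```

```text
t 24.65 pos [0.4546 0.2233 0.0996] rpy [ 3.14   -0.0011  1.4453] F [-0.4977  0.7475  0.5748] w 0.0557
dist cm 8.062519727958978
[0.0, -0.02, 2.02, 0.0, -0.0, -0.0]
[0.0, -0.02, 2.02, 0.0, -0.0, -0.0]
[0.0, -0.02, 2.02, 0.0, -0.0, -0.0]
[0.0, -0.02, 2.02, 0.0, -0.0, -0.0]
```

View pics/s21.png

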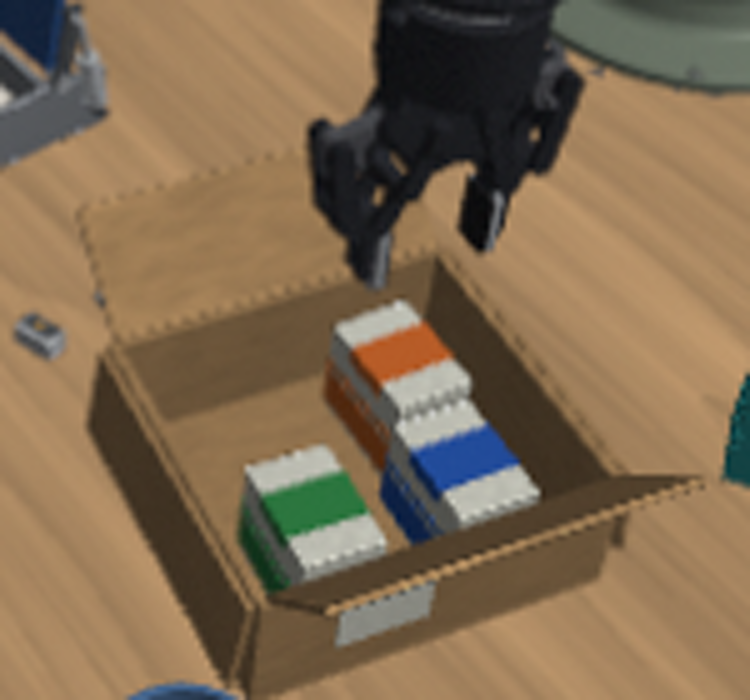

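Emit:
servo_tool(rows=[[[0, 0, 2.5, 0, 0, 0], [0, 0, 2.5, 0, 0, 0], [0, 0, 1.8, 0, 0, 0], [0, 0, 0.8, 0, 0, 0], [0, 0, 0, 0, 0, 0]]])

```text
clock: 25.32
position: [0.4552, 0.2245, 0.024]
tool_rot: [3.139, -0.002, 1.446]
force: [0.4, 0.1, -1.1]
grip_width: 0.0561
```

Emit:
servo_tool(rows=[[[0, 0, 0.3, 0, 0, 0], [0, 0, 0, 0, 0, 0]]])

```text
clock: 25.58
position: [0.4553, 0.2244, 0.0211]
tool_rot: [3.138, -0.003, 1.446]
force: [-0.1, 0.5, 0.0]
grip_width: 0.0555
```

Emit:
servo_tool(rows=[[[0, 0, 0, 0, 0, 0], [0, 0, 0, 0, 0, 0], [0, 0, 0, 0, 0, 0], [0, 0, 0, 0, 0, 0]]], grip=-1)

```text
clock: 26.08
position: [0.4553, 0.2245, 0.0213]
tool_rot: [3.138, -0.003, 1.446]
force: [-3.0, -0.9, 9.9]
grip_width: 0.0429
```

Emit:
servo_tool(rows=[[[0, 0, -2, 0, 0, 0], [0, 0, -4, 0, 0, 0], [0, 0, -5, 0, 0, 0], [0, 0, -5, 0, 0, 0], [0, 0, -3, 0, 0, 0]]])

```text
clock: 26.7
position: [0.4548, 0.2242, 0.2133]
tool_rot: [3.137, -0.004, 1.446]
force: [0.7, 0.3, -0.8]
grip_width: 0.0425
```

Run:
```python
from h import *
shot("scene","s22.png",(260,80,460,230),4)
plan(stand(.003,-.036,.2),SY,12,tilt=.15,dec=1)
```

```text
t 26.75 pos [0.4558 0.2249 0.216 ] rpy [ 3.1342 -0.0052  1.4463] F [2.2294 1.2009 3.5483] w 0.0427
dist cm 51.07152211169473
[-4.0, 1.4, 0.1, -0.5, 0.6, 6.6]
[-3.8, 1.8, 0.1, -0.5, 0.6, 6.6]
[-3.6, 2.3, 0.1, -0.5, 0.6, 6.6]
[-3.3, 2.7, 0.1, -0.5, 0.6, 6.6]
[-3.0, 3.0, 0.1, -0.5, 0.6, 6.6]
[-2.6, 3.4, 0.1, -0.5, 0.6, 6.6]
[-2.2, 3.6, 0.1, -0.5, 0.6, 6.6]
[-1.8, 3.9, 0.1, -0.5, 0.6, 6.6]
[-1.3, 4.0, 0.1, -0.5, 0.6, 6.6]
[-0.9, 4.2, 0.1, -0.5, 0.6, 6.6]
[-0.4, 4.2, 0.2, -0.5, 0.6, 6.6]
[0.1, 4.3, 0.2, -0.5, 0.6, 6.6]
```

View pics/s22.png

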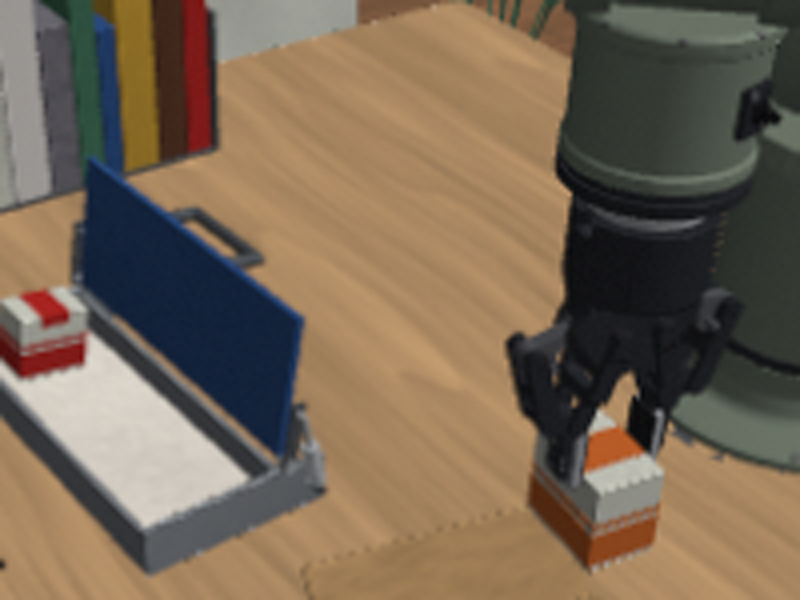

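Emit:
servo_tool(rows=[[[-4.0, 1.4, 0, -0.5, 0.6, 6.6], [-3.8, 1.8, 0, -0.5, 0.6, 6.6], [-3.6, 2.3, 0, -0.5, 0.6, 6.6], [-3.3, 2.7, 0, -0.5, 0.6, 6.6], [-3.0, 3.0, 0, -0.5, 0.6, 6.6]]])

```text
clock: 27.38
position: [0.4986, 0.015, 0.2084]
tool_rot: [3.114, -0.066, 0.867]
force: [0.7, 0.3, -1.3]
grip_width: 0.0424
```

Emit:
servo_tool(rows=[[[-2.6, 3.4, 0, -0.5, 0.6, 6.6], [-2.2, 3.6, 0, -0.5, 0.6, 6.6], [-1.8, 3.9, 0, -0.5, 0.6, 6.6], [-1.3, 4.0, 0, -0.5, 0.6, 6.6], [-0.9, 4.2, 0, -0.5, 0.6, 6.6]]])

```text
clock: 28.0
position: [0.5425, -0.1932, 0.2055]
tool_rot: [3.128, -0.132, 0.29]
force: [0.3, 0.8, -1.0]
grip_width: 0.0426
```

Emit:
servo_tool(rows=[[[-0.4, 4.2, 0.2, -0.5, 0.6, 6.6], [0.1, 4.3, 0.2, -0.5, 0.6, 6.6], [0, 0, 0, 0, 0, 0]]])

```text
clock: 28.38
position: [0.5592, -0.2785, 0.2014]
tool_rot: [-3.14, -0.153, 0.056]
force: [-0.0, 1.3, -0.9]
grip_width: 0.0429
```

Run:
```python
from h import *
plan(stand(.003,-.036,.045),SY,5,tilt=.15);shot("scene","s23.png",(220,80,360,200),5)
```

```text
t 28.38 pos [ 0.5592 -0.2785  0.2014] rpy [-3.1404 -0.1531  0.0556] F [-0.034   1.3191 -0.8749] w 0.0429
dist cm 15.641128424093406
[-0.46, -0.07, 3.09, -0.0, -0.0, 0.0]
[-0.45, -0.07, 3.09, -0.0, -0.0, 0.0]
[-0.45, -0.07, 3.09, -0.0, -0.0, 0.0]
[-0.45, -0.07, 3.09, -0.0, -0.0, 0.0]
[-0.45, -0.07, 3.09, -0.0, -0.0, 0.0]
```

View pics/s23.png

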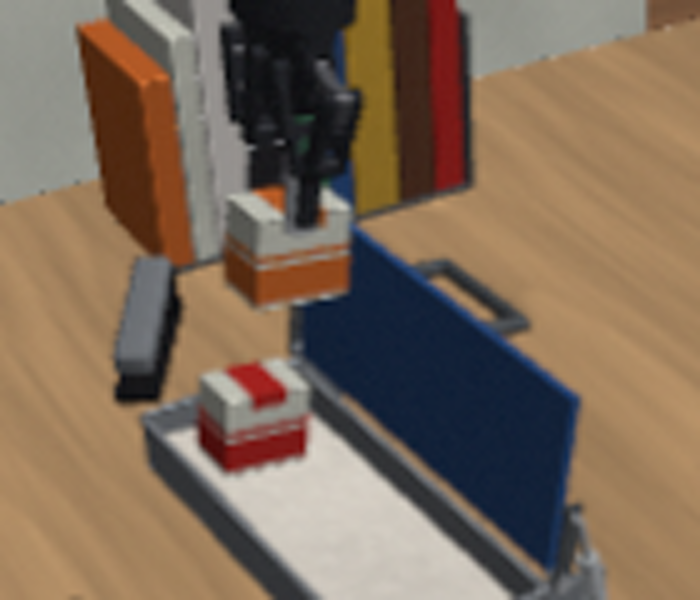

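Emit:
servo_tool(rows=[[[-0.45, 0, 3.1, 0, 0, 0], [-0.45, 0, 3.1, 0, 0, 0], [-0.45, 0, 3.1, 0, 0, 0], [-0.45, 0, 3.1, 0, 0, 0], [-0.45, 0, 3.1, 0, 0, 0]]])

```text
clock: 29.05
position: [0.5615, -0.2736, 0.0447]
tool_rot: [-3.139, -0.154, 0.063]
force: [0.0, -0.4, -1.3]
grip_width: 0.0425
```

Emit:
servo_tool(rows=[[[-0.1, 0, 0.5, 0, 0, 0], [0, 0, 0.2, 0, 0, 0], [0, 0, 0, 0, 0, 0]]])

```text
clock: 29.42
position: [0.5621, -0.275, 0.0396]
tool_rot: [-3.141, -0.155, 0.061]
force: [1.1, -0.3, -1.0]
grip_width: 0.0424
```

Emit:
servo_tool(rows=[[[0, 0, 0.3, 0, 0, 0], [0, 0, 0, 0, 0, 0]]])

```text
clock: 29.68
position: [0.5621, -0.275, 0.0357]
tool_rot: [-3.14, -0.154, 0.061]
force: [0.3, 0.2, -2.0]
grip_width: 0.043
```

Emit:
servo_tool(rows=[[[0, 0, 0.15, 0, 0, 0], [0, 0, 0, 0, 0, 0]]])

```text
clock: 29.92
position: [0.5625, -0.275, 0.0351]
tool_rot: [-3.14, -0.155, 0.061]
force: [-7.3, 3.6, 18.1]
grip_width: 0.0422
```

Contact on the ledge. Releasing, then on to blue.

Emit:
servo_tool(rows=[[[0, 0, -0.1, 0, 0, 0], [0, 0, 0, 0, 0, 0], [0, 0, 0, 0, 0, 0]]], grip=0.25)

```text
clock: 30.3
position: [0.5621, -0.275, 0.0349]
tool_rot: [-3.14, -0.154, 0.061]
force: [-0.5, -0.0, 0.2]
grip_width: 0.0534
```

Emit:
servo_tool(rows=[[[0, 0, -2, 0, 0, 0], [0, 0, -4, 0, 0, 0], [0, 0, -5, 0, 0, 0], [0, 0, -5, 0, 0, 0], [0, 0, 0, 0, 0, 0]]])

```text
clock: 30.92
position: [0.5386, -0.2778, 0.1983]
tool_rot: [3.139, -0.16, 0.061]
force: [1.3, 0.1, -0.1]
grip_width: 0.0532
```

Run:
```python
from h import *
shot("scene","s24.png",(220,80,360,200),5)
plan([.4735,.2935,.19],1.391,12,dec=1)
```

```text
t 30.98 pos [ 0.538  -0.2773  0.1959] rpy [ 3.141  -0.1573  0.0608] F [-1.0057  0.372  -0.0158] w 0.0534
dist cm 57.446755182963884
[-0.3, -4.8, 0.0, 0.5, -0.6, -6.3]
[0.3, -4.8, 0.0, 0.5, -0.6, -6.3]
[0.8, -4.7, 0.1, 0.5, -0.6, -6.3]
[1.3, -4.6, 0.1, 0.5, -0.6, -6.3]
[1.8, -4.4, 0.1, 0.5, -0.6, -6.3]
[2.3, -4.2, 0.2, 0.5, -0.6, -6.3]
[2.8, -3.9, 0.2, 0.5, -0.6, -6.3]
[3.2, -3.6, 0.2, 0.5, -0.6, -6.3]
[3.5, -3.2, 0.2, 0.5, -0.6, -6.3]
[3.9, -2.8, 0.1, 0.5, -0.6, -6.3]
[4.2, -2.4, 0.1, 0.5, -0.6, -6.3]
[4.4, -1.9, 0.1, 0.5, -0.6, -6.3]
```

View pics/s24.png

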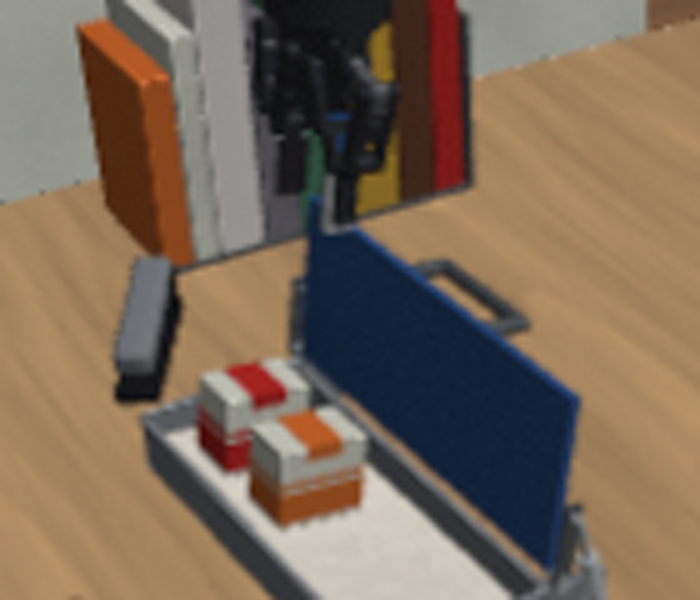

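Emit:
servo_tool(rows=[[[-0.3, -4.8, 0, 0.5, -0.6, -6.3], [0.3, -4.8, 0, 0.5, -0.6, -6.3], [0.8, -4.7, 0.1, 0.5, -0.6, -6.3], [1.3, -4.6, 0.1, 0.5, -0.6, -6.3], [1.8, -4.4, 0.1, 0.5, -0.6, -6.3]]])

```text
clock: 31.6
position: [0.5094, -0.0376, 0.1917]
tool_rot: [3.118, -0.093, 0.618]
force: [0.9, 0.7, -0.3]
grip_width: 0.0536
```

Emit:
servo_tool(rows=[[[2.3, -4.2, 0.2, 0.5, -0.6, -6.3], [2.8, -3.9, 0.2, 0.5, -0.6, -6.3], [3.2, -3.6, 0.2, 0.5, -0.6, -6.3], [3.5, -3.2, 0.2, 0.5, -0.6, -6.3], [3.9, -2.8, 0.1, 0.5, -0.6, -6.3]]])

```text
clock: 32.22
position: [0.4841, 0.2004, 0.1888]
tool_rot: [3.128, -0.028, 1.168]
force: [1.5, 0.3, 0.1]
grip_width: 0.0534
```

Emit:
servo_tool(rows=[[[4.2, -2.4, 0.1, 0.5, -0.6, -6.3], [4.4, -1.9, 0.1, 0.5, -0.6, -6.3], [0, 0, 3, 0, 0, 0], [0, 0, 3, 0, 0, 0], [0, 0, 0, 0, 0, 0]]], grip=0.3)

```text
clock: 32.85
position: [0.4729, 0.2946, 0.1269]
tool_rot: [-3.139, -0.004, 1.384]
force: [0.6, -0.7, 0.8]
grip_width: 0.0556
```

Run:
```python
from h import *
plan([.4735,.2935,.021],1.391,4);shot("scene","s25.png",(320,180,470,320),5)
```

```text
t 32.85 pos [0.4729 0.2946 0.1269] rpy [-3.1388 -0.0043  1.3843] F [ 0.5966 -0.6915  0.8057] w 0.0556
dist cm 10.590518254308263
[-0.04, 0.03, 2.65, -0.0, -0.1, -0.1]
[-0.03, 0.03, 2.65, -0.0, -0.1, -0.1]
[-0.03, 0.02, 2.65, -0.0, -0.1, -0.1]
[-0.03, 0.02, 2.65, -0.0, -0.1, -0.1]
```

View pics/s25.png

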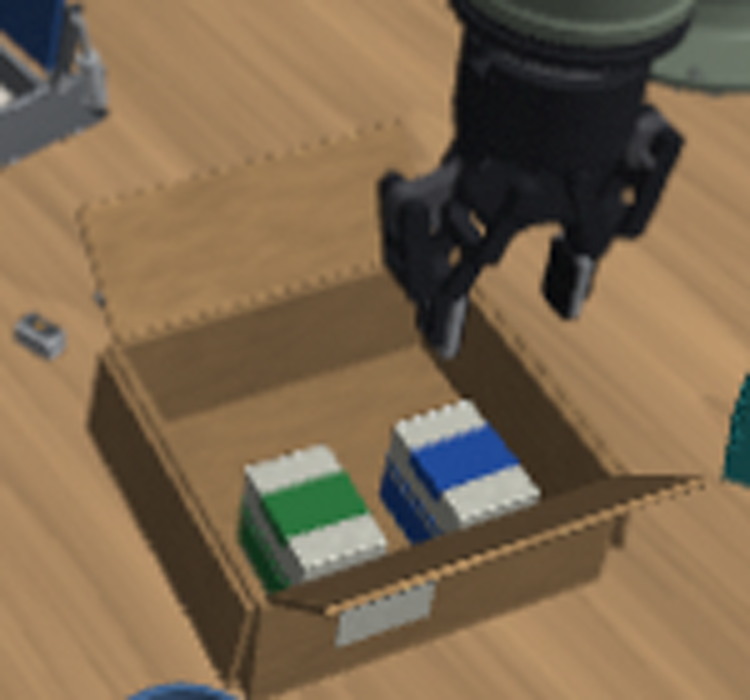

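Emit:
servo_tool(rows=[[[0, 0, 3, 0, 0, 0], [0, 0, 3, 0, 0, 0], [0, 0, 2.5, 0, 0, 0], [0, 0, 1.7, 0, 0, 0], [0, 0, 0.3, 0, 0, 0]]])

```text
clock: 33.52
position: [0.4745, 0.2961, 0.0237]
tool_rot: [3.141, -0.007, 1.384]
force: [0.1, 0.5, -0.2]
grip_width: 0.0555
```

Emit:
servo_tool(rows=[[[0, 0, 0.2, 0, 0, 0], [0, 0, 0, 0, 0, 0]]])

```text
clock: 33.78
position: [0.4749, 0.2963, 0.0224]
tool_rot: [3.14, -0.008, 1.384]
force: [-0.6, -1.0, 0.5]
grip_width: 0.0553
```

Emit:
servo_tool(rows=[[[0, 0, 0, 0, 0, 0], [0, 0, 0, 0, 0, 0], [0, 0, 0, 0, 0, 0], [0, 0, 0, 0, 0, 0]]], grip=-1)

```text
clock: 34.28
position: [0.4747, 0.2965, 0.0226]
tool_rot: [3.14, -0.008, 1.384]
force: [-3.0, -0.9, 9.1]
grip_width: 0.0424
```

Emit:
servo_tool(rows=[[[0, 0, -2, 0, 0, 0], [0, 0, -4, 0, 0, 0], [0, 0, -5, 0, 0, 0], [0, 0, -5, 0, 0, 0], [0, 0, -3, 0, 0, 0]]])

```text
clock: 34.9
position: [0.4743, 0.2952, 0.2155]
tool_rot: [3.139, -0.009, 1.384]
force: [-0.0, -0.2, -1.9]
grip_width: 0.0426
```

Run:
```python
from h import *
shot("scene","s26.png",(260,80,460,230),4)
plan(stand(.003,.036,.2),SY,12,tilt=.15,dec=1)
```

```text
t 34.95 pos [0.4752 0.296  0.2184] rpy [ 3.1364 -0.0113  1.384 ] F [2.0262 0.3069 4.6457] w 0.0426
dist cm 50.57308306252927
[-4.0, 1.4, 0.1, -0.5, 0.5, 6.3]
[-3.8, 1.9, 0.1, -0.5, 0.5, 6.3]
[-3.6, 2.3, 0.1, -0.5, 0.5, 6.3]
[-3.3, 2.6, 0.1, -0.5, 0.5, 6.3]
[-3.0, 3.0, 0.1, -0.5, 0.5, 6.3]
[-2.6, 3.3, 0.1, -0.5, 0.5, 6.3]
[-2.2, 3.6, 0.1, -0.5, 0.5, 6.3]
[-1.8, 3.8, 0.1, -0.5, 0.5, 6.3]
[-1.4, 4.0, 0.1, -0.5, 0.5, 6.3]
[-1.0, 4.1, 0.1, -0.5, 0.5, 6.3]
[-0.5, 4.2, 0.1, -0.5, 0.5, 6.3]
[-0.0, 4.2, 0.2, -0.5, 0.5, 6.3]
```

View pics/s26.png

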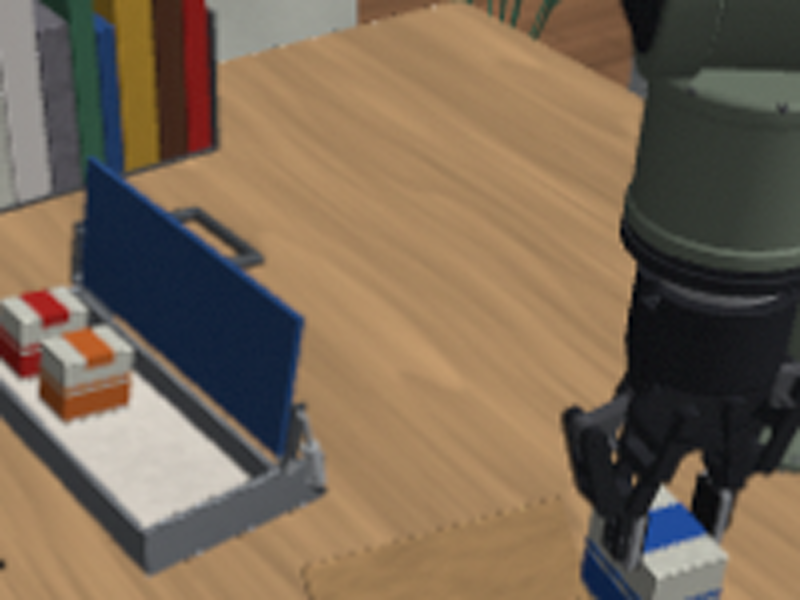

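Emit:
servo_tool(rows=[[[-4.0, 1.4, 0, -0.5, 0.5, 6.3], [-3.8, 1.9, 0, -0.5, 0.5, 6.3], [-3.6, 2.3, 0, -0.5, 0.5, 6.3], [-3.3, 2.6, 0, -0.5, 0.5, 6.3], [-3.0, 3.0, 0, -0.5, 0.5, 6.3]]])

```text
clock: 35.58
position: [0.5073, 0.0842, 0.21]
tool_rot: [3.114, -0.061, 0.831]
force: [0.1, 0.1, -0.9]
grip_width: 0.0425
```

Emit:
servo_tool(rows=[[[-2.6, 3.3, 0, -0.5, 0.5, 6.3], [-2.2, 3.6, 0, -0.5, 0.5, 6.3], [-1.8, 3.8, 0, -0.5, 0.5, 6.3], [-1.4, 4.0, 0, -0.5, 0.5, 6.3], [-1.0, 4.1, 0, -0.5, 0.5, 6.3]]])

```text
clock: 36.2
position: [0.5424, -0.1236, 0.2081]
tool_rot: [3.12, -0.119, 0.281]
force: [0.2, 0.4, -2.1]
grip_width: 0.0422
```

Emit:
servo_tool(rows=[[[-0.5, 4.2, 0.2, -0.5, 0.5, 6.3], [0, 4.2, 0.2, -0.5, 0.5, 6.3], [0, 0, 0, 0, 0, 0]]])

```text
clock: 36.58
position: [0.5565, -0.2084, 0.2046]
tool_rot: [3.131, -0.139, 0.057]
force: [0.2, 0.5, -1.2]
grip_width: 0.0425
```

Run:
```python
from h import *
plan(stand(.003,.036,.045),SY,5,tilt=.15)
```

```text
t 36.58 pos [ 0.5565 -0.2084  0.2046] rpy [ 3.1308 -0.139   0.0572] F [ 0.1523  0.5276 -1.1679] w 0.0425
dist cm 15.969467124688226
[-0.44, -0.14, 3.16, 0.1, 0.1, 0.0]
[-0.45, -0.14, 3.16, 0.1, 0.1, 0.0]
[-0.46, -0.13, 3.16, 0.1, 0.1, 0.0]
[-0.47, -0.12, 3.16, 0.1, 0.1, 0.0]
[-0.47, -0.12, 3.16, 0.1, 0.1, 0.0]
```

Emit:
servo_tool(rows=[[[-0.44, -0.2, 3.1, 0.1, 0.1, 0], [-0.45, -0.2, 3.1, 0.1, 0.1, 0], [-0.46, -0.2, 3.1, 0.1, 0.1, 0], [-0.47, -0.1, 3.1, 0.1, 0.1, 0], [-0.47, 0, 3.1, 0.1, 0.1, 0]]])

```text
clock: 37.2
position: [0.5561, -0.1986, 0.0473]
tool_rot: [3.14, -0.148, 0.064]
force: [1.8, 0.5, -1.4]
grip_width: 0.0425
```

Emit:
servo_tool(rows=[[[-0.1, 0, 0.5, 0, 0, 0], [0, 0, 0, 0, 0, 0]]])

```text
clock: 37.45
position: [0.556, -0.1993, 0.0432]
tool_rot: [3.14, -0.148, 0.063]
force: [0.4, 0.0, -1.0]
grip_width: 0.0426
```

Emit:
servo_tool(rows=[[[0, 0, 0.3, 0, 0, 0], [0, 0, 0, 0, 0, 0]]])

```text
clock: 37.7
position: [0.5564, -0.1997, 0.0399]
tool_rot: [3.14, -0.148, 0.062]
force: [0.4, -0.2, -1.1]
grip_width: 0.0426
```

Emit:
servo_tool(rows=[[[0, 0, 0.3, 0, 0, 0], [0, 0, 0, 0, 0, 0]]])

```text
clock: 37.95
position: [0.5566, -0.1997, 0.0363]
tool_rot: [3.14, -0.148, 0.062]
force: [0.5, -0.4, 0.0]
grip_width: 0.0426
```

Emit:
servo_tool(rows=[[[0, 0, 0.15, 0, 0, 0], [0, 0, 0, 0, 0, 0]]])

```text
clock: 38.2
position: [0.5567, -0.1997, 0.036]
tool_rot: [3.139, -0.148, 0.062]
force: [-12.6, 3.8, 30.4]
grip_width: 0.0422
```

Emit:
servo_tool(rows=[[[0, 0, -0.15, 0, 0, 0], [0, 0, 0, 0, 0, 0], [0, 0, 0, 0, 0, 0]]], grip=0.25)

```text
clock: 38.58
position: [0.5564, -0.1996, 0.0361]
tool_rot: [3.14, -0.147, 0.062]
force: [-0.4, -0.7, 0.1]
grip_width: 0.0533
```

Emit:
servo_tool(rows=[[[0, 0, -2, 0, 0, 0], [0, 0, -4, 0, 0, 0], [0, 0, -5, 0, 0, 0], [0, 0, -5, 0, 0, 0], [0, 0, 0, 0, 0, 0]]])

```text
clock: 39.2
position: [0.5341, -0.2016, 0.1995]
tool_rot: [3.137, -0.153, 0.062]
force: [0.6, 1.1, -0.2]
grip_width: 0.0534
```

Run:
```python
from h import *
shot("scene","s27.png",(220,80,360,200),5)
plan([.552,.278,.19],1.353,12,dec=1)
```

```text
t 39.25 pos [ 0.5334 -0.2013  0.1973] rpy [ 3.138  -0.1508  0.0622] F [ 0.5016 -0.2565 -0.6728] w 0.0532
dist cm 47.967827340460886
[0.4, -4.0, 0.1, 0.5, -0.6, -6.2]
[0.8, -3.9, 0.1, 0.5, -0.6, -6.2]
[1.2, -3.8, 0.2, 0.5, -0.6, -6.2]
[1.6, -3.6, 0.2, 0.5, -0.6, -6.2]
[2.0, -3.4, 0.2, 0.5, -0.6, -6.2]
[2.4, -3.2, 0.2, 0.5, -0.6, -6.2]
[2.7, -2.9, 0.2, 0.5, -0.6, -6.2]
[3.0, -2.6, 0.2, 0.5, -0.6, -6.2]
[3.3, -2.3, 0.2, 0.5, -0.6, -6.2]
[3.5, -1.9, 0.1, 0.5, -0.6, -6.2]
[3.7, -1.5, 0.1, 0.5, -0.6, -6.2]
[3.8, -1.1, 0.1, 0.5, -0.6, -6.2]
```

View pics/s27.png

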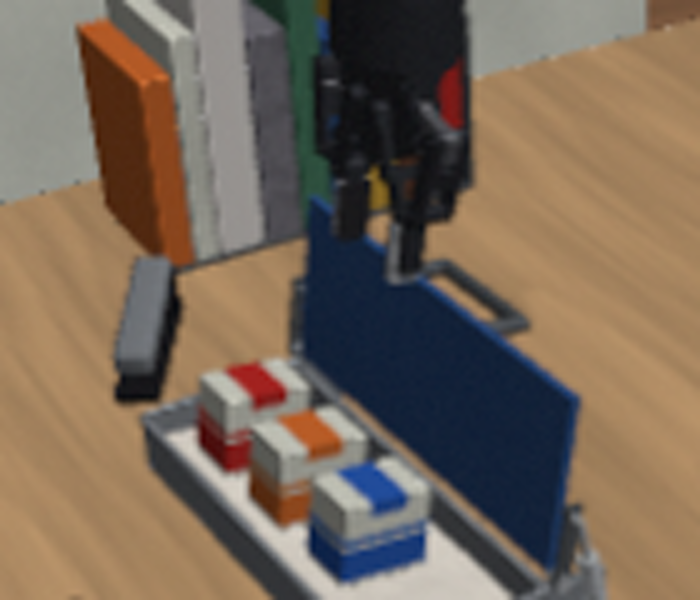

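Red, orange and blue are seated in a row. Next is green.

Emit:
servo_tool(rows=[[[0.4, -4.0, 0, 0.5, -0.6, -6.2], [0.8, -3.9, 0.1, 0.5, -0.6, -6.2], [1.2, -3.8, 0.2, 0.5, -0.6, -6.2], [1.6, -3.6, 0.2, 0.5, -0.6, -6.2], [2.0, -3.4, 0.2, 0.5, -0.6, -6.2]]])

```text
clock: 39.88
position: [0.5392, -0.0009, 0.1919]
tool_rot: [3.12, -0.086, 0.61]
force: [0.9, -0.3, -0.0]
grip_width: 0.0537
```

Emit:
servo_tool(rows=[[[2.4, -3.2, 0.2, 0.5, -0.6, -6.2], [2.7, -2.9, 0.2, 0.5, -0.6, -6.2], [3.0, -2.6, 0.2, 0.5, -0.6, -6.2], [3.3, -2.3, 0.2, 0.5, -0.6, -6.2], [3.5, -1.9, 0.1, 0.5, -0.6, -6.2]]])

```text
clock: 40.5
position: [0.5466, 0.1983, 0.1891]
tool_rot: [3.134, -0.024, 1.151]
force: [0.2, -0.9, 0.4]
grip_width: 0.0532
```

Emit:
servo_tool(rows=[[[3.7, -1.5, 0.1, 0.5, -0.6, -6.2], [3.8, -1.1, 0.1, 0.5, -0.6, -6.2], [0, 0, 3, 0, 0, 0], [0, 0, 3, 0, 0, 0], [0, 0, 0, 0, 0, 0]]], grip=0.3)

```text
clock: 41.12
position: [0.5483, 0.2763, 0.1268]
tool_rot: [-3.132, -0.001, 1.364]
force: [-0.7, -0.5, 1.1]
grip_width: 0.0555
```

Run:
```python
from h import *
plan([.552,.278,.021],1.353,4);shot("scene","s28.png",(320,180,470,320),5)
```

```text
t 41.12 pos [0.5483 0.2763 0.1268] rpy [-3.1322 -0.0008  1.3643] F [-0.7215 -0.4607  1.1421] w 0.0555
dist cm 10.591613931124785
[0.06, 0.11, 2.65, -0.1, -0.0, 0.2]
[0.06, 0.1, 2.65, -0.1, -0.0, 0.2]
[0.06, 0.09, 2.65, -0.1, -0.0, 0.2]
[0.06, 0.09, 2.65, -0.1, -0.0, 0.2]
```

View pics/s28.png

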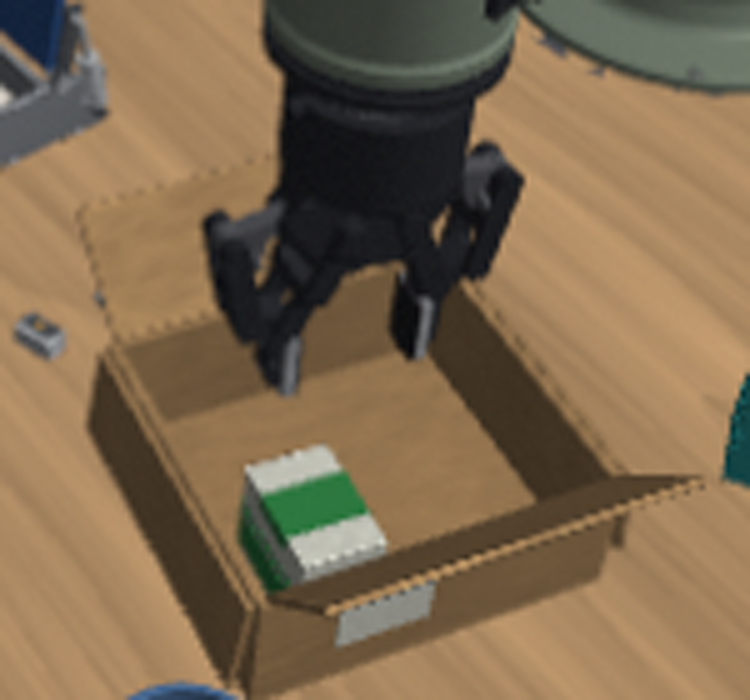

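Emit:
servo_tool(rows=[[[0, 0.1, 3, 0, 0, 0.2], [0, 0.1, 3, 0, 0, 0.2], [0, 0.1, 2.5, 0, 0, 0.2], [0, 0.1, 1.7, 0, 0, 0], [0, 0, 0.3, 0, 0, 0]]])

```text
clock: 41.8
position: [0.5532, 0.2767, 0.0238]
tool_rot: [-3.135, -0.003, 1.353]
force: [-0.3, -0.7, 0.3]
grip_width: 0.0555
```

Emit:
servo_tool(rows=[[[0, 0, 0.1, 0, 0, 0], [0, 0, 0, 0, 0, 0]]])

```text
clock: 42.05
position: [0.5535, 0.277, 0.0237]
tool_rot: [-3.136, -0.004, 1.353]
force: [0.5, -0.5, 0.6]
grip_width: 0.0557
```

Emit:
servo_tool(rows=[[[0, 0, 0, 0, 0, 0], [0, 0, 0, 0, 0, 0], [0, 0, 0, 0, 0, 0], [0, 0, 0, 0, 0, 0]]], grip=-1)

```text
clock: 42.55
position: [0.5534, 0.277, 0.0238]
tool_rot: [-3.136, -0.004, 1.353]
force: [-2.4, -0.5, 9.7]
grip_width: 0.0422
```

Emit:
servo_tool(rows=[[[0, 0, -2, 0, 0, 0], [0, 0, -4, 0, 0, 0], [0, 0, -5, 0, 0, 0], [0, 0, -5, 0, 0, 0], [0, 0, -3, 0, 0, 0]]])

```text
clock: 43.18
position: [0.5544, 0.2762, 0.2168]
tool_rot: [-3.138, -0.006, 1.353]
force: [-0.0, -1.2, -1.6]
grip_width: 0.0431
```

Run:
```python
from h import *
shot("scene","s29.png",(260,80,460,230),4)
plan(stand(.003,.109,.2),SY,10,tilt=.15,dec=1)
```

```text
t 43.23 pos [0.5554 0.2769 0.2199] rpy [-3.1407 -0.0078  1.3533] F [ 0.6531 -0.0823  3.4206] w 0.0424
dist cm 40.741811318283254
[-4.0, 0.8, 0.2, -0.6, 0.7, 7.4]
[-3.8, 1.4, 0.1, -0.6, 0.7, 7.4]
[-3.6, 1.8, 0.1, -0.6, 0.7, 7.4]
[-3.4, 2.3, 0.1, -0.6, 0.7, 7.4]
[-3.0, 2.7, 0.1, -0.6, 0.7, 7.4]
[-2.7, 3.1, 0.1, -0.6, 0.7, 7.4]
[-2.3, 3.4, 0.1, -0.6, 0.7, 7.4]
[-1.8, 3.7, 0.1, -0.6, 0.7, 7.4]
[-1.3, 3.9, 0.1, -0.6, 0.7, 7.4]
[-0.8, 4.0, 0.1, -0.6, 0.7, 7.4]
```

View pics/s29.png

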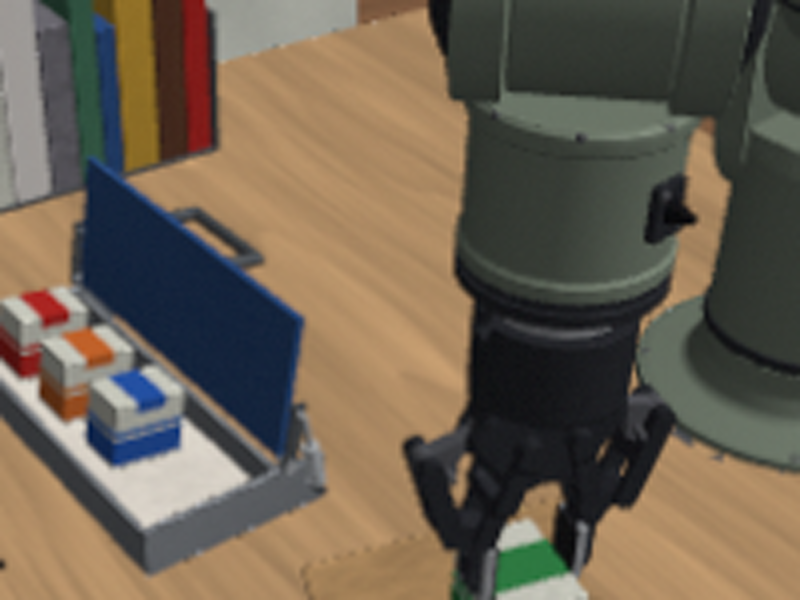

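Emit:
servo_tool(rows=[[[-4.0, 0.8, 0.1, -0.6, 0.7, 7.4], [-3.8, 1.4, 0.1, -0.6, 0.7, 7.4], [-3.6, 1.8, 0.1, -0.6, 0.7, 7.4], [-3.4, 2.3, 0.1, -0.6, 0.7, 7.4], [-3.0, 2.7, 0.1, -0.6, 0.7, 7.4]]])

```text
clock: 43.85
position: [0.5525, 0.0718, 0.2051]
tool_rot: [3.118, -0.074, 0.704]
force: [0.9, 0.1, -1.6]
grip_width: 0.0427
```

Emit:
servo_tool(rows=[[[-2.7, 3.1, 0.1, -0.6, 0.7, 7.4], [-2.3, 3.4, 0.1, -0.6, 0.7, 7.4], [-1.8, 3.7, 0.1, -0.6, 0.7, 7.4], [-1.3, 3.9, 0.1, -0.6, 0.7, 7.4], [-0.8, 4.0, 0.1, -0.6, 0.7, 7.4]]])

```text
clock: 44.48
position: [0.5516, -0.1332, 0.1951]
tool_rot: [3.138, -0.146, 0.055]
force: [0.1, -0.3, -0.8]
grip_width: 0.0428
```

Run:
```python
from h import *
plan(stand(.003,.109,.045),SY,5,tilt=.15);f=shot("scene","s30.png",(240,80,380,220),5)
```

```text
t 44.48 pos [ 0.5516 -0.1332  0.1951] rpy [ 3.1376 -0.1464  0.055 ] F [ 0.0961 -0.2897 -0.7835] w 0.0428
dist cm 15.014655366564273
[-0.43, -0.08, 2.97, 0.0, 0.0, 0.0]
[-0.43, -0.07, 2.97, 0.0, 0.0, 0.0]
[-0.43, -0.07, 2.97, 0.0, 0.0, 0.0]
[-0.43, -0.07, 2.97, 0.0, 0.0, 0.0]
[-0.43, -0.07, 2.97, 0.0, 0.0, 0.0]
```

View pics/s30.png

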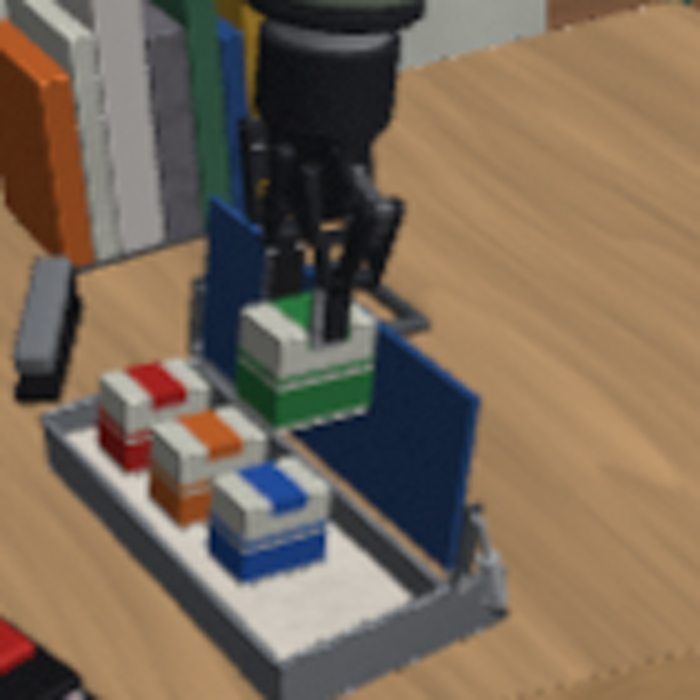

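Emit:
servo_tool(rows=[[[-0.43, -0.1, 3, 0, 0, 0], [-0.43, -0.1, 3, 0, 0, 0], [-0.43, -0.1, 3, 0, 0, 0], [-0.43, -0.1, 3, 0, 0, 0], [-0.43, -0.05, 2.8, 0, 0, 0]]])

```text
clock: 45.15
position: [0.5518, -0.1278, 0.0444]
tool_rot: [3.138, -0.146, 0.06]
force: [0.2, -0.1, -1.0]
grip_width: 0.0426
```

Emit:
servo_tool(rows=[[[-0.1, 0, 0.5, 0, 0, 0], [0, 0, 0, 0, 0, 0]]])

```text
clock: 45.4
position: [0.5516, -0.128, 0.0403]
tool_rot: [3.137, -0.145, 0.059]
force: [-0.7, -0.1, -1.2]
grip_width: 0.0424
```

Emit:
servo_tool(rows=[[[0, 0, 0.2, 0, 0, 0], [0, 0, 0, 0, 0, 0]]])

```text
clock: 45.65
position: [0.5519, -0.1283, 0.0381]
tool_rot: [3.137, -0.146, 0.059]
force: [-0.5, 0.4, -1.0]
grip_width: 0.0425
```

Run:
```python
from h import *
p,R=st();print(istand(p));f=shot("scene","s31.png",(240,80,380,220),5)
```

```text
t 45.65 pos [ 0.5519 -0.1283  0.0381] rpy [ 3.1371 -0.1459  0.0591] F [-0.4814  0.368  -0.978 ] w 0.0425
[0.003  0.1107 0.0381]
```

View pics/s31.png

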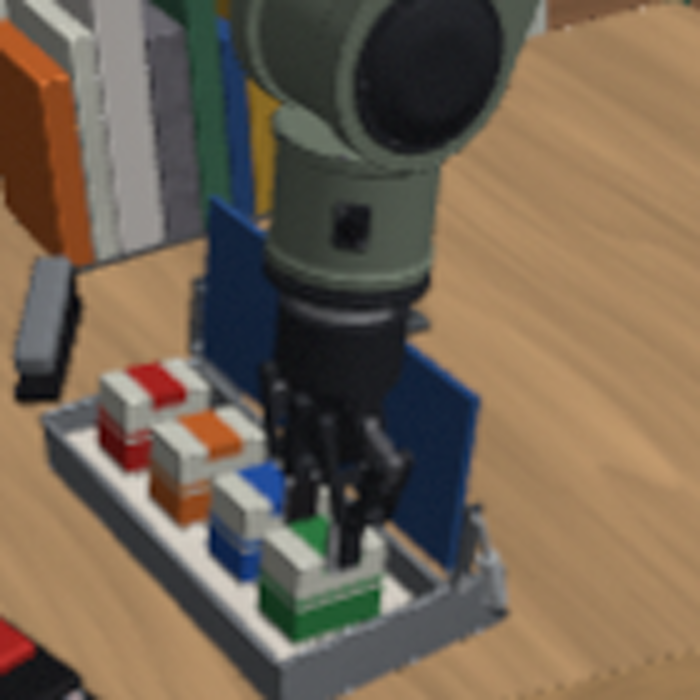

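Emit:
servo_tool(rows=[[[0, 0, 0.15, 0, 0, 0], [0, 0, 0, 0, 0, 0]]])

```text
clock: 45.95
position: [0.5518, -0.128, 0.0367]
tool_rot: [3.137, -0.145, 0.059]
force: [-7.7, 2.1, 17.4]
grip_width: 0.0422
```

Emit:
servo_tool(rows=[[[0, 0, 0.1, 0, 0, 0], [0, 0, 0, 0, 0, 0]]])

```text
clock: 46.2
position: [0.5518, -0.128, 0.0366]
tool_rot: [3.137, -0.145, 0.06]
force: [-16.4, 4.6, 40.0]
grip_width: 0.0426
```

Emit:
servo_tool(rows=[[[0, 0, -0.2, 0, 0, 0], [0, 0, 0, 0, 0, 0], [0, 0, 0, 0, 0, 0]]], grip=0.25)

```text
clock: 46.58
position: [0.5516, -0.1282, 0.0368]
tool_rot: [3.137, -0.145, 0.059]
force: [-0.0, -0.4, -0.2]
grip_width: 0.0533
```

Emit:
servo_tool(rows=[[[0, 0, -2, 0, 0, 0], [0, 0, -4, 0, 0, 0], [0, 0, -5, 0, 0, 0], [0, 0, -5, 0, 0, 0], [0, 0, 0, 0, 0, 0]]])

```text
clock: 47.2
position: [0.5298, -0.1294, 0.1987]
tool_rot: [3.136, -0.15, 0.059]
force: [0.8, -0.5, -0.6]
grip_width: 0.0533
```

Run:
```python
from h import *
shot("scene","s32.png",(240,80,380,220),5);shot("top","t32.png",(140,120,440,260),2.6)
p,R=st()
```

```text
t 47.30 pos [ 0.5284 -0.129   0.1952] rpy [ 3.1371 -0.1452  0.0589] F [-0.3253 -0.3554 -0.244 ] w 0.0531
```

View pics/s32.png

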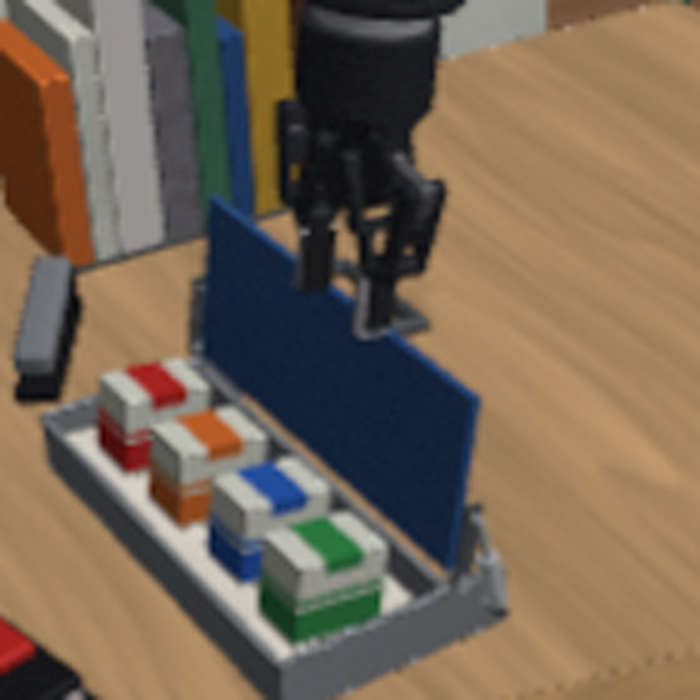

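View pics/t32.png

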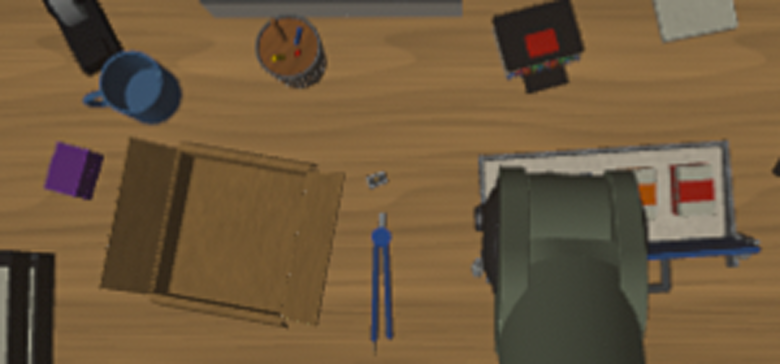

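All four boxes are seated side by side and the carton is empty. Next I'll fold the flaps down with shut fingers, starting with the right one from outside.

Run:
```python
from h import *
plan(cart(0,-.168,.19),CY+np.pi/2,9,dec=1)
R=Ro.from_euler("xyz",[np.pi,0,CY+np.pi/2]).as_matrix()
r=.05;th=np.linspace(1.5,0,11)
P=[np.array([0,-.0855+r*np.cos(t)-.002*np.sin(t)-.011,.079+r*np.sin(t)+.002*np.cos(t)-.023]) for t in th];print(P[0],P[-1])
for a,b in zip(P,P[1:]): d=b-a;print([round(d[1]*100,2),0,round(-d[2]*100,2)])
```

```text
t 47.30 pos [ 0.5284 -0.129   0.1952] rpy [ 3.1371 -0.1452  0.0589] F [-0.3253 -0.3554 -0.244 ] w 0.0531
dist cm 21.32624936461731
[-0.5, -2.3, -0.0, 0.6, -0.8, -8.5]
[-0.1, -2.4, 0.0, 0.6, -0.8, -8.5]
[0.2, -2.4, 0.0, 0.6, -0.8, -8.5]
[0.6, -2.3, 0.1, 0.6, -0.8, -8.5]
[0.9, -2.2, 0.1, 0.6, -0.8, -8.5]
[1.2, -2.0, 0.1, 0.6, -0.8, -8.5]
[1.5, -1.8, 0.1, 0.6, -0.8, -8.5]
[1.8, -1.6, 0.1, 0.6, -0.8, -8.5]
[2.0, -1.3, 0.1, 0.6, -0.8, -8.5]
[ 0.    -0.095  0.106] [ 0.     -0.0465  0.058 ]
[np.float64(0.75), 0, np.float64(0.08)]
[np.float64(0.73), 0, np.float64(0.19)]
[np.float64(0.69), 0, np.float64(0.3)]
[np.float64(0.64), 0, np.float64(0.4)]
[np.float64(0.57), 0, np.float64(0.49)]
[np.float64(0.49), 0, np.float64(0.57)]
[np.float64(0.4), 0, np.float64(0.63)]
[np.float64(0.3), 0, np.float64(0.69)]
[np.float64(0.2), 0, np.float64(0.72)]
[np.float64(0.09), 0, np.float64(0.74)]
```

Emit:
servo_tool(rows=[[[-0.5, -2.3, 0, 0.6, -0.8, -8.5], [-0.1, -2.4, 0, 0.6, -0.8, -8.5], [0.2, -2.4, 0, 0.6, -0.8, -8.5], [0.6, -2.3, 0.1, 0.6, -0.8, -8.5], [0.9, -2.2, 0.1, 0.6, -0.8, -8.5]]], grip=-1)

```text
clock: 47.92
position: [0.4971, -0.0129, 0.1902]
tool_rot: [3.115, -0.057, 0.808]
force: [-0.2, 0.9, -0.8]
grip_width: -0.0001
```

Emit:
servo_tool(rows=[[[1.2, -2.0, 0.1, 0.6, -0.8, -8.5], [1.5, -1.8, 0.1, 0.6, -0.8, -8.5], [1.8, -1.6, 0.1, 0.6, -0.8, -8.5], [2.0, -1.3, 0.1, 0.6, -0.8, -8.5], [0, 0, 0, 0, 0, 0]]])

```text
clock: 48.55
position: [0.4731, 0.0797, 0.1867]
tool_rot: [-3.14, 0.007, 1.4]
force: [-0.7, -0.7, -0.6]
grip_width: 0.0
```

Run:
```python
from h import *
plan(cart(0,-.168,.08),CY+np.pi/2,4);shot("scene","s33.png",(320,160,480,300),5)
```

```text
t 48.55 pos [0.4731 0.0797 0.1867] rpy [-3.1399  0.0074  1.4003] F [-0.6761 -0.6725 -0.5814] w 0.0000
dist cm 10.674504849764313
[-0.03, 0.06, 2.67, -0.0, 0.1, -0.0]
[-0.03, 0.06, 2.67, -0.0, 0.1, -0.0]
[-0.04, 0.06, 2.67, -0.0, 0.1, -0.0]
[-0.04, 0.06, 2.67, -0.0, 0.1, -0.0]
```

View pics/s33.png

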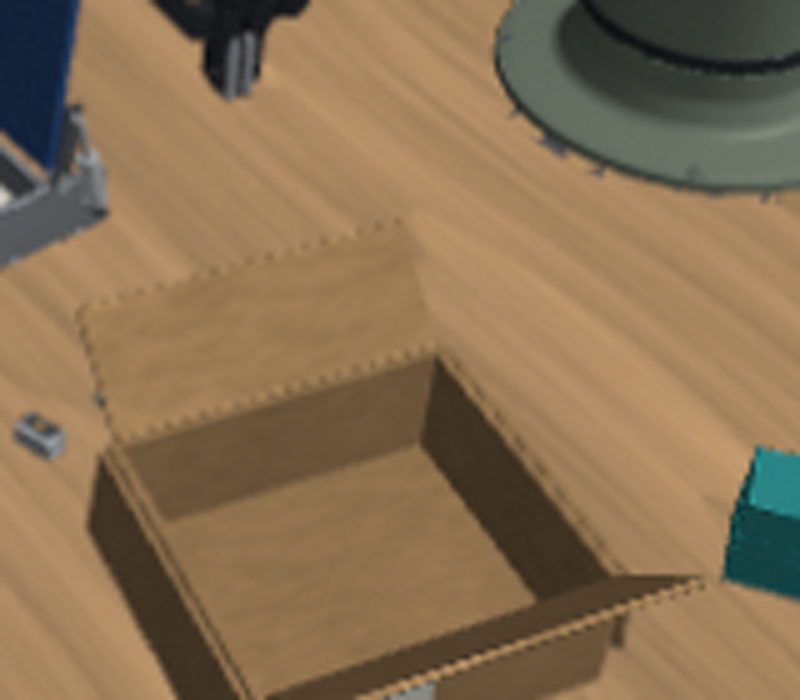

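Emit:
servo_tool(rows=[[[0, 0, 3, 0, 0, 0], [0, 0, 3, 0, 0, 0], [0, 0, 3, 0, 0, 0], [0, 0, 1.8, 0, 0, 0], [0, 0, 0, 0, 0, 0]]])

```text
clock: 49.22
position: [0.4729, 0.0763, 0.0786]
tool_rot: [-3.14, 0.009, 1.394]
force: [-0.4, 1.3, -0.4]
grip_width: -0.0004
```

Emit:
servo_tool(rows=[[[1.2, 0, 0, 0, 0, 0], [1.2, 0, 0, 0, 0, 0], [1.0, 0, -0.2, 0, 0, 0], [1.0, 0, -0.4, 0, 0, 0], [1.0, 0, -0.6, 0, 0, 0]]])

```text
clock: 49.85
position: [0.4834, 0.1313, 0.092]
tool_rot: [3.141, 0.008, 1.396]
force: [0.2, -1.2, -0.3]
grip_width: -0.0002
```

Emit:
servo_tool(rows=[[[1.0, 0, -0.7, 0, 0, 0], [0.9, 0, -0.6, 0, 0, 0]]])

```text
clock: 50.1
position: [0.4868, 0.1499, 0.1051]
tool_rot: [3.14, 0.008, 1.396]
force: [-0.5, -0.5, -0.2]
grip_width: 0.0001
```

Run:
```python
from h import *
p,R=st();print(icart(p));shot("scene","s34.png",(320,160,480,300),5)
```

```text
t 50.10 pos [0.4868 0.1499 0.1051] rpy [3.1403 0.0076 1.3961] F [-0.5136 -0.5022 -0.211 ] w 0.0001
[-0.0004 -0.0945  0.1051]
```

View pics/s34.png

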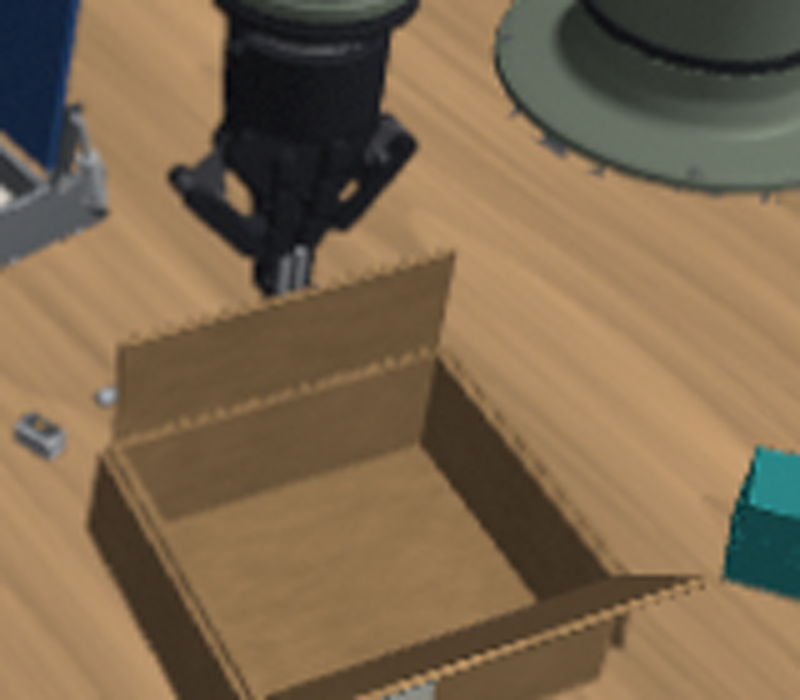

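Right flap is now about upright. Following the arc down.

Emit:
servo_tool(rows=[[[0.75, 0, 0.1, 0, 0, 0], [0.73, 0, 0.2, 0, 0, 0], [0.69, 0, 0.3, 0, 0, 0], [0.64, 0, 0.4, 0, 0, 0], [0.57, 0, 0.5, 0, 0, 0]]])

```text
clock: 50.78
position: [0.4925, 0.1828, 0.0888]
tool_rot: [3.141, 0.008, 1.396]
force: [0.7, -0.2, 0.8]
grip_width: 0.0002
```

Emit:
servo_tool(rows=[[[0.5, 0, 0.57, 0, 0, 0], [0.4, 0, 0.6, 0, 0, 0], [0.3, 0, 0.6, 0, 0, 0], [0.2, 0, 0.6, 0, 0, 0]]])

```text
clock: 51.28
position: [0.495, 0.1961, 0.065]
tool_rot: [3.141, 0.008, 1.396]
force: [1.0, 1.3, 0.8]
grip_width: 0.0
```

Run:
```python
from h import *
p,R=st();print(icart(p));shot("scene","s35.png",(320,160,480,300),5)
```

```text
t 51.27 pos [0.495  0.1961 0.065 ] rpy [3.1405 0.0078 1.396 ] F [0.9974 1.3177 0.8068] w 0.0000
[-0.0001 -0.0476  0.065 ]
```

View pics/s35.png

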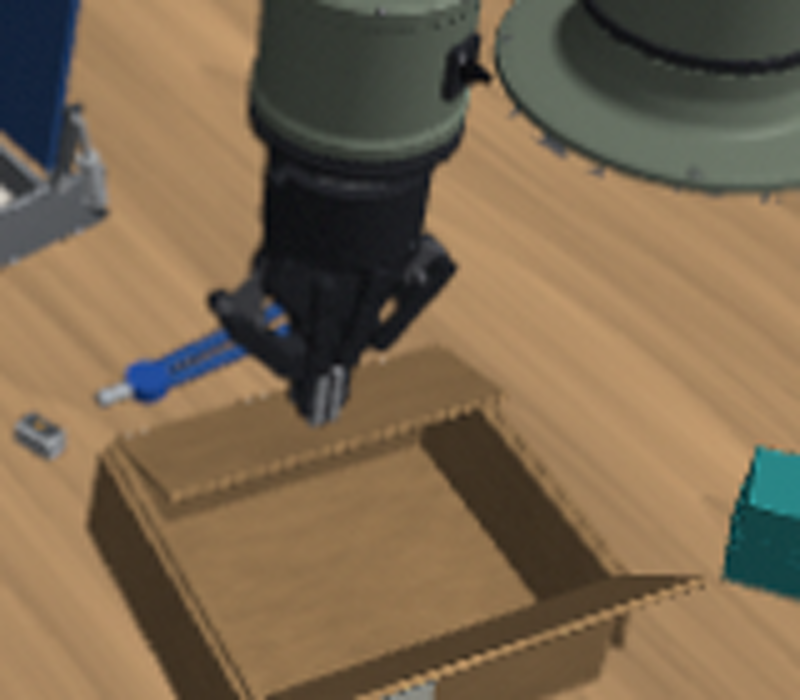

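Emit:
servo_tool(rows=[[[0.2, 0, 0.3, 0, 0, 0], [0, 0, 0.2, 0, 0, 0], [0, 0, 0, 0, 0, 0]]])

```text
clock: 51.7
position: [0.4953, 0.1978, 0.0603]
tool_rot: [3.141, 0.008, 1.396]
force: [0.1, -0.1, 0.7]
grip_width: -0.0001
```

Emit:
servo_tool(rows=[[[0, 0, 0.2, 0, 0, 0], [0, 0, 0, 0, 0, 0]]])

```text
clock: 51.95
position: [0.4952, 0.1978, 0.0583]
tool_rot: [3.141, 0.008, 1.396]
force: [-0.6, -0.9, 0.7]
grip_width: 0.0002
```

Emit:
servo_tool(rows=[[[0, 0, 0.1, 0, 0, 0], [0, 0, 0, 0, 0, 0]]])

```text
clock: 52.2
position: [0.4953, 0.1978, 0.0574]
tool_rot: [3.141, 0.008, 1.396]
force: [0.4, -0.4, 0.5]
grip_width: -0.0
```

Emit:
servo_tool(rows=[[[0, 0, 0.1, 0, 0, 0], [0, 0, 0, 0, 0, 0]]])

```text
clock: 52.45
position: [0.4953, 0.1978, 0.0563]
tool_rot: [3.141, 0.008, 1.396]
force: [-1.2, -0.5, -0.2]
grip_width: 0.0002
```

Emit:
servo_tool(rows=[[[0, 0, 0.1, 0, 0, 0], [0, 0, 0, 0, 0, 0]]])

```text
clock: 52.7
position: [0.4952, 0.1978, 0.0553]
tool_rot: [3.141, 0.008, 1.396]
force: [1.0, 0.3, -0.2]
grip_width: -0.0001
```

Emit:
servo_tool(rows=[[[0, 0, 0.1, 0, 0, 0], [0, 0, 0, 0, 0, 0]]])

```text
clock: 52.95
position: [0.4952, 0.1978, 0.0543]
tool_rot: [3.141, 0.008, 1.396]
force: [0.9, 1.0, 0.1]
grip_width: -0.0001
```

Run:
```python
from h import *
p,R=st();shot("scene","s36.png",(320,210,450,320),6)
```

```text
t 52.95 pos [0.4952 0.1978 0.0543] rpy [3.1406 0.0079 1.396 ] F [0.8807 0.9606 0.0539] w -0.0001
```

View pics/s36.png

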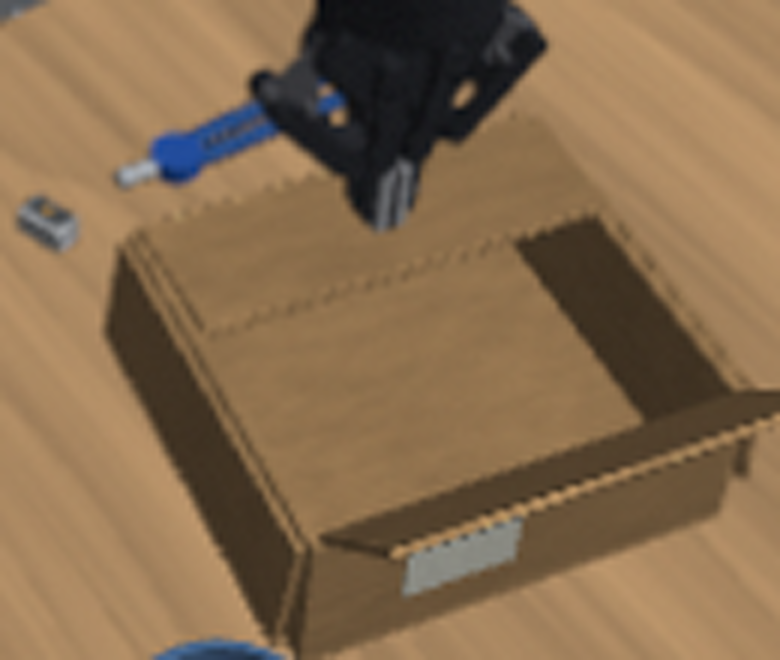

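Run:
```python
from h import *
g=bot.grab_frame("scene")
for t in(.1,0,-.1):
    q=proj(g,[cart(x,-.0855+.07*np.cos(t),.079+.07*np.sin(t)) for x in(.0945,-.0945)]);print(t,(q+.5-[320,210])*6)
q=proj(g,[cart(x,-.0855,.079) for x in(.0945,-.0945)]);print((q+.5-[320,210])*6)
```

```text
0.1 [[202.2799 325.3609]
 [605.4425 198.7055]]
0 [[201.9627 337.3655]
 [603.4109 210.6382]]
-0.1 [[200.9305 348.0288]
 [600.5164 221.3669]]
[[133.4241 220.4472]
 [519.0742 105.7909]]
```

Emit:
servo_tool(rows=[[[0, 0, 0.1, 0, 0, 0], [0, 0, 0, 0, 0, 0], [0, 0, 0, 0, 0, 0]]])

```text
clock: 53.42
position: [0.4952, 0.1978, 0.0534]
tool_rot: [3.141, 0.008, 1.396]
force: [-0.8, 0.7, -0.1]
grip_width: 0.0
```

Emit:
servo_tool(rows=[[[0, 0, 0.1, 0, 0, 0], [0, 0, 0, 0, 0, 0], [0, 0, 0, 0, 0, 0]]])

```text
clock: 53.8
position: [0.4953, 0.1978, 0.0524]
tool_rot: [3.141, 0.008, 1.396]
force: [-0.3, 0.1, -0.4]
grip_width: 0.0002
```

Emit:
servo_tool(rows=[[[0, 0, 0.1, 0, 0, 0], [0, 0, 0, 0, 0, 0], [0, 0, 0, 0, 0, 0]]])

```text
clock: 54.18
position: [0.4953, 0.1978, 0.0514]
tool_rot: [3.141, 0.008, 1.396]
force: [0.1, 0.4, 0.2]
grip_width: 0.0002
```

Run:
```python
from h import *
p,R=st();shot("scene","s37.png",(320,210,450,320),6)
```

```text
t 54.17 pos [0.4953 0.1978 0.0514] rpy [3.1406 0.0079 1.396 ] F [0.062  0.3761 0.2181] w 0.0002
```

View pics/s37.png

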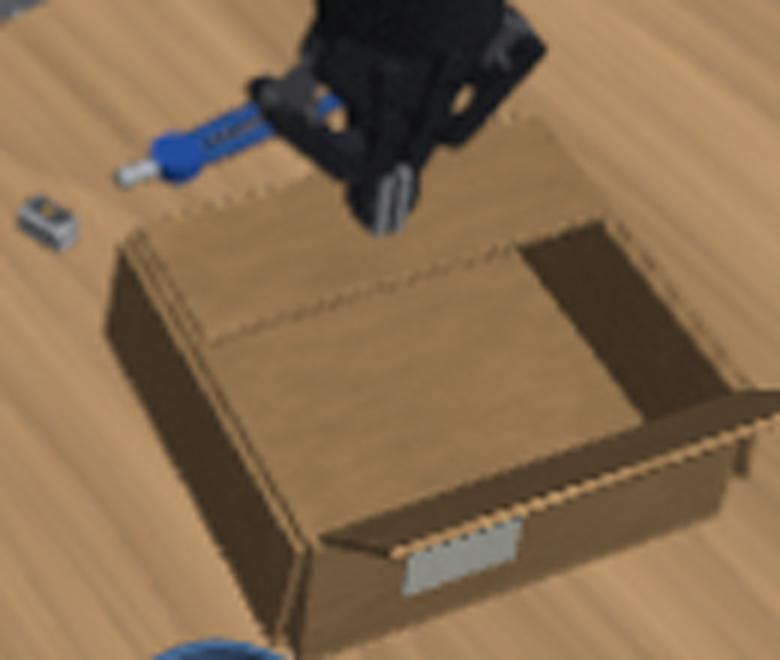

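Emit:
servo_tool(rows=[[[0, 0, -1, 0, 0, 0], [0, 0, -5, 0, 0, 0], [-4, 0, -5, 0, 0, 0], [-6, 0, 0, 0, 0, 0], [-6, 0, 0, 0, 0, 0]]])

```text
clock: 54.85
position: [0.4675, 0.0405, 0.1626]
tool_rot: [3.139, 0.008, 1.397]
force: [1.6, -0.1, -0.4]
grip_width: 0.0002
```

Emit:
servo_tool(rows=[[[-6, 0, 0, 0, 0, 0], [-6, 0, 0, 0, 0, 0], [0, 0, 0, 0, 0, 0]]])

```text
clock: 55.22
position: [0.4457, -0.0805, 0.1629]
tool_rot: [3.14, 0.009, 1.389]
force: [0.0, 1.7, -0.0]
grip_width: 0.0001
```

Run:
```python
from h import *
p,R=st();shot("scene","s38.png",(320,210,450,310),6);shot("top","t38.png",(180,150,280,250),6)
```

```text
t 55.23 pos [ 0.4457 -0.0805  0.1629] rpy [3.1405 0.0094 1.3891] F [ 0.0244  1.7315 -0.0397] w 0.0001
```

View pics/s38.png

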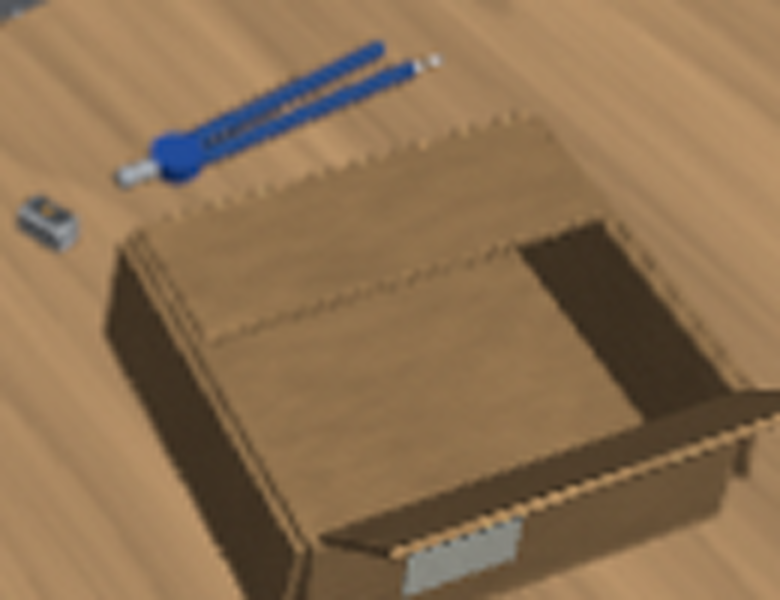

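View pics/t38.png

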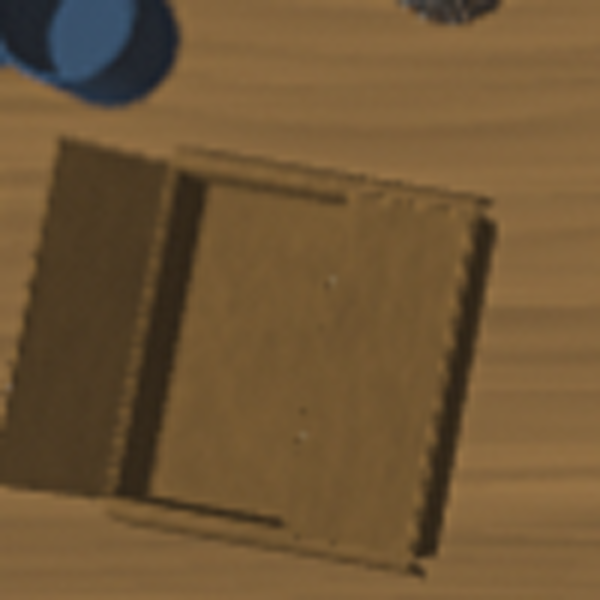

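Run:
```python
from h import *
f=bot.grab_frame("top");g=bot.grab_frame("scene")
T=lambda u,v:(180+u/6-.5,150+v/6-.5)
S=lambda u,v:(320+u/6-.5,210+v/6-.5)
for n,a,b in(("E far",T(347,198),S(210,342)),("E near",T(284,525),S(604,218)),("H far",T(476,208),S(148,222)),("H near",T(414,550),S(540,112))):
    X,e=tri(f,a,g,b);print(n,"carton",icart(X),"err",e)
# rim wall reference: far left outer corner of end wall, near left
for n,a,b in(("rim far L",T(180,150),S(303,550)),):
    X,e=tri(f,a,g,b);print(n,icart(X),e)
# line method: edge line mid in scene at y=-.0155 plane
```

```text
E far carton [ 0.0927 -0.0111  0.0801] err 0.0005885629595553489
E near carton [-0.0902 -0.0095  0.082 ] err 0.0005425551129264635
H far carton [ 0.0945 -0.081   0.0828] err 0.008681307776484038
H near carton [-0.0957 -0.0794  0.0801] err 0.00977643760671849
rim far L [0.1025 0.0884 0.0742] 0.003619992653744567
```

Run:
```python
from h import *
plan(cart(0,.175,.17),CY+np.pi/2,9,dec=1)
```

```text
t 55.42 pos [ 0.4471 -0.075   0.1628] rpy [3.14   0.0075 1.3975] F [ 0.1508  0.5974 -1.2675] w 0.0000
dist cm 49.79331416023543
[5.5, -0.0, -0.1, 0.0, 0.0, -0.0]
[5.5, -0.0, -0.1, 0.0, 0.0, -0.0]
[5.5, -0.0, -0.1, 0.0, 0.0, -0.0]
[5.5, 0.0, -0.1, 0.0, 0.0, -0.0]
[5.5, 0.0, -0.1, 0.0, 0.0, -0.0]
[5.5, 0.0, -0.1, 0.0, 0.0, -0.0]
[5.5, 0.0, -0.1, 0.0, 0.0, -0.0]
[5.5, 0.0, -0.1, 0.0, 0.0, -0.0]
[5.5, 0.0, -0.1, 0.0, 0.0, -0.0]
```

Emit:
servo_tool(rows=[[[5.5, 0, -0.3, 0, 0, 0], [5.5, 0, -0.3, 0, 0, 0], [5.5, 0, -0.3, 0, 0, 0], [5.5, 0, 0, 0, 0, 0], [5.5, 0, 0, 0, 0, 0]]])

```text
clock: 56.05
position: [0.4942, 0.1981, 0.1694]
tool_rot: [3.14, 0.008, 1.398]
force: [1.0, 0.2, -0.2]
grip_width: -0.0002
```

Emit:
servo_tool(rows=[[[5.5, 0, 0, 0, 0, 0], [5.5, 0, 0, 0, 0, 0], [5.5, 0, 0, 0, 0, 0], [5.5, 0, 0, 0, 0, 0], [0, 0, 0, 0, 0, 0]]])

```text
clock: 56.68
position: [0.5299, 0.4174, 0.1668]
tool_rot: [-3.14, 0.006, 1.403]
force: [-0.7, -0.5, -0.3]
grip_width: 0.0003
```

Run:
```python
from h import *
plan(cart(0,.175,.08),CY+np.pi/2,4);p,R=st();print(icart(p));shot("scene","s39.png",(320,190,480,330),5)
```

```text
t 56.67 pos [0.5299 0.4174 0.1668] rpy [-3.1403  0.0059  1.4028] F [-0.6924 -0.4576 -0.3432] w 0.0003
dist cm 8.68574829038981
[-0.02, 0.07, 2.17, -0.0, 0.1, 0.0]
[-0.03, 0.07, 2.17, -0.0, 0.1, 0.0]
[-0.03, 0.07, 2.17, -0.0, 0.1, 0.0]
[-0.03, 0.07, 2.17, -0.0, 0.1, 0.0]
t 56.67 pos [0.5299 0.4174 0.1668] rpy [-3.1403  0.0059  1.4028] F [-0.6924 -0.4576 -0.3432] w 0.0003
[-0.0026  0.1765  0.1668]
```

View pics/s39.png

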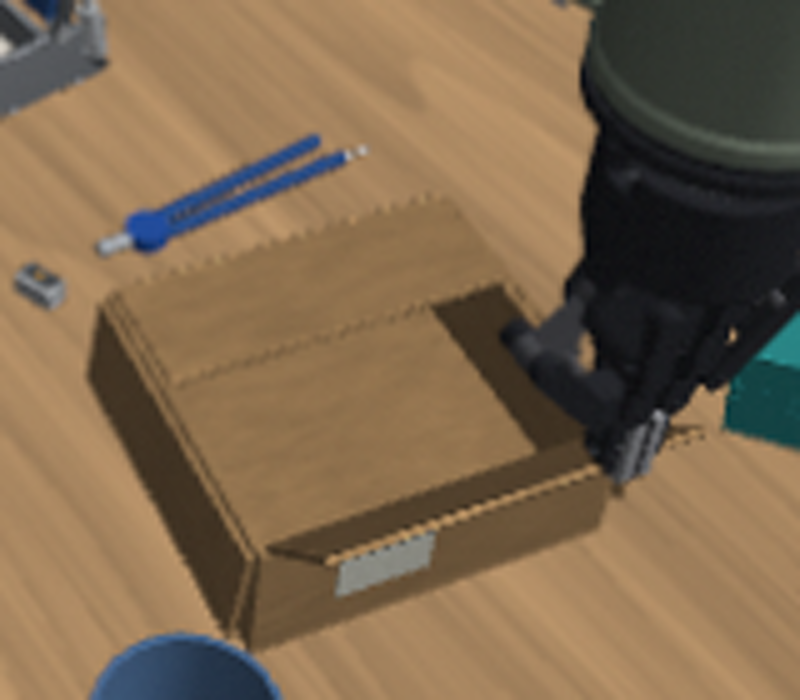

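Emit:
servo_tool(rows=[[[0, 0, 3, 0, 0, 0], [0, 0, 3, 0, 0, 0], [0, 0, 2.6, 0, 0, 0], [0, 0, 0, 0, 0, 0]]])

```text
clock: 57.22
position: [0.5318, 0.4097, 0.0802]
tool_rot: [-3.141, 0.01, 1.396]
force: [-0.1, 0.1, 0.8]
grip_width: 0.0003
```

Emit:
servo_tool(rows=[[[-1.2, 0, 0, 0, 0, 0], [-1.2, 0, 0, 0, 0, 0], [-1.2, 0, 0, 0, 0, 0], [-1.0, 0, -0.3, 0, 0, 0], [-1.0, 0, -0.5, 0, 0, 0]]])

```text
clock: 57.85
position: [0.523, 0.3547, 0.0902]
tool_rot: [3.141, 0.008, 1.396]
force: [0.1, 1.0, 0.3]
grip_width: 0.0
```

Emit:
servo_tool(rows=[[[-1.0, 0, -0.7, 0, 0, 0], [-1.0, 0, -0.6, 0, 0, 0], [-0.6, 0, -0.3, 0, 0, 0]]])

```text
clock: 58.22
position: [0.5187, 0.3295, 0.1067]
tool_rot: [3.14, 0.008, 1.396]
force: [-0.3, 1.3, -0.5]
grip_width: 0.0001
```

Run:
```python
from h import *
p,R=st();print(icart(p));shot("scene","s40.png",(320,190,480,330),5)
```

```text
t 58.23 pos [0.5187 0.3295 0.1067] rpy [3.1401 0.0077 1.3957] F [-0.3487  1.3017 -0.5006] w 0.0001
[0.001  0.0879 0.1067]
```

View pics/s40.png

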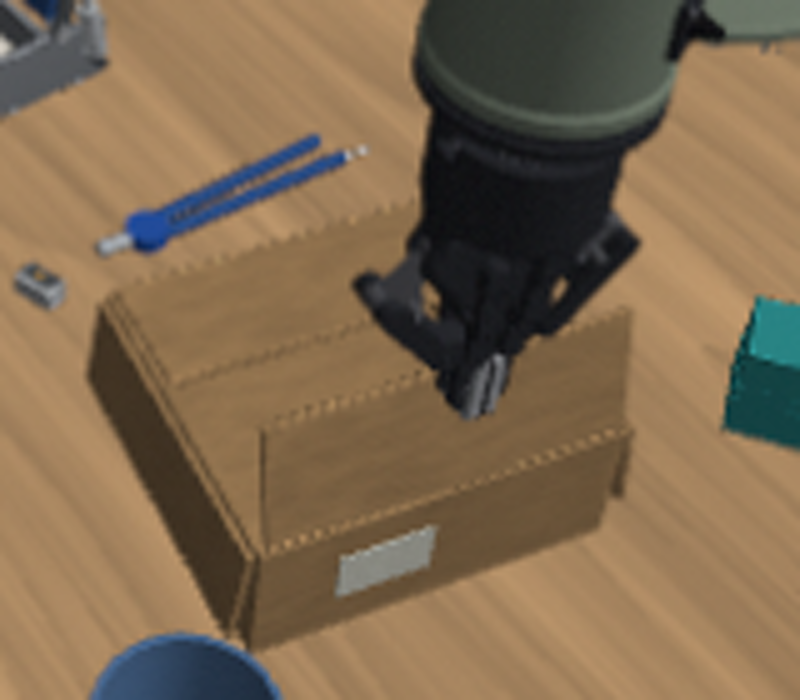

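Emit:
servo_tool(rows=[[[-0.6, 0, 0.5, 0, 0, 0], [-0.69, 0, 0.5, 0, 0, 0], [-0.64, 0, 0.4, 0, 0, 0], [-0.57, 0, 0.5, 0, 0, 0], [-0.5, 0, 0.6, 0, 0, 0]]])

```text
clock: 58.9
position: [0.5133, 0.3, 0.081]
tool_rot: [3.141, 0.008, 1.396]
force: [-0.0, 0.7, 1.2]
grip_width: -0.0001
```

Emit:
servo_tool(rows=[[[-0.4, 0, 0.6, 0, 0, 0], [-0.3, 0, 0.6, 0, 0, 0], [-0.2, 0, 0.6, 0, 0, 0], [-0.2, 0, 0.6, 0, 0, 0]]])

```text
clock: 59.4
position: [0.5114, 0.2894, 0.0571]
tool_rot: [3.141, 0.008, 1.396]
force: [0.8, 0.6, 0.0]
grip_width: -0.0001
```

Run:
```python
from h import *
p,R=st();print(icart(p));shot("scene","s41.png",(320,190,480,330),5)
```

```text
t 59.40 pos [0.5114 0.2894 0.0571] rpy [3.1405 0.0076 1.3961] F [0.7797 0.6064 0.0316] w -0.0001
[0.0005 0.0472 0.0571]
```

View pics/s41.png

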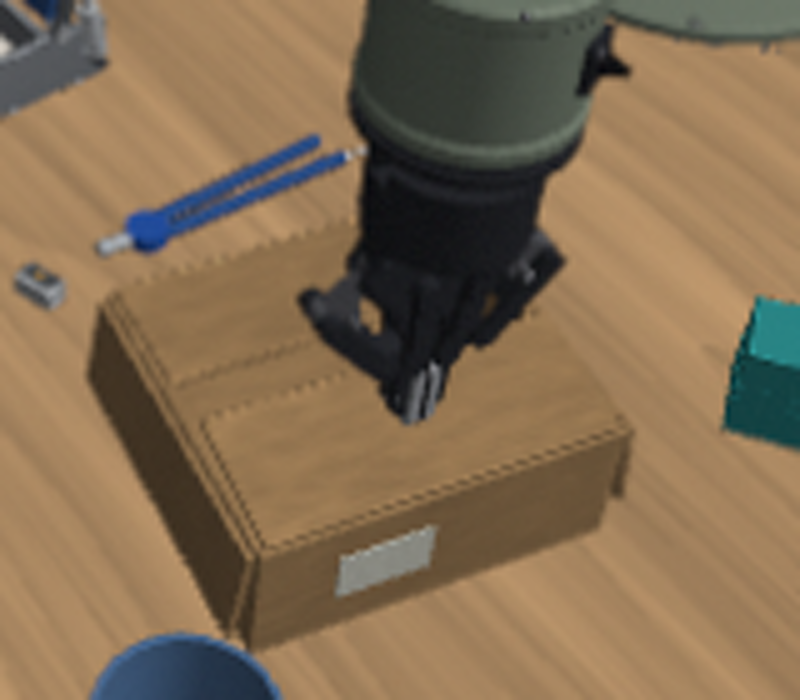

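Nearly flat. I'll press down to a reported 0.0515, the height that left the right flap level.

Emit:
servo_tool(rows=[[[-0.1, 0, 0.2, 0, 0, 0], [0, 0, 0.2, 0, 0, 0], [0, 0, 0.1, 0, 0, 0], [0, 0, 0.05, 0, 0, 0], [0, 0, 0, 0, 0, 0]]])

```text
clock: 60.08
position: [0.5113, 0.2884, 0.052]
tool_rot: [3.14, 0.008, 1.396]
force: [0.0, 0.8, -0.4]
grip_width: 0.0
```

Emit:
servo_tool(rows=[[[0, 0, -1, 0, 0, 0], [0, 0, -5, 0, 0, 0], [-4, 0, -5, 0, 0, 0], [-6, 0, 0, 0, 0, 0], [-6, 0, 0, 0, 0, 0]]])

```text
clock: 60.7
position: [0.4835, 0.1311, 0.1632]
tool_rot: [3.139, 0.008, 1.396]
force: [1.0, -0.4, 0.7]
grip_width: -0.0001
```

Emit:
servo_tool(rows=[[[-6, 0, 0, 0, 0, 0], [-6, 0, -2, 0, 0, 0], [-6, 0, -2, 0, 0, 0], [-4, 0, 0, 0, 0, 0], [0, 0, 0, 0, 0, 0]]])

```text
clock: 61.32
position: [0.4451, -0.0852, 0.204]
tool_rot: [3.14, 0.009, 1.391]
force: [-0.6, 0.8, 0.3]
grip_width: -0.0001
```

Run:
```python
from h import *
p,R=st();shot("scene","s42.png",(320,210,450,310),6);shot("top","t42.png",(180,150,280,250),6)
```

```text
t 61.33 pos [ 0.4451 -0.0852  0.204 ] rpy [3.1396 0.009  1.3913] F [-0.5521  0.8272  0.3235] w -0.0001
```

View pics/s42.png

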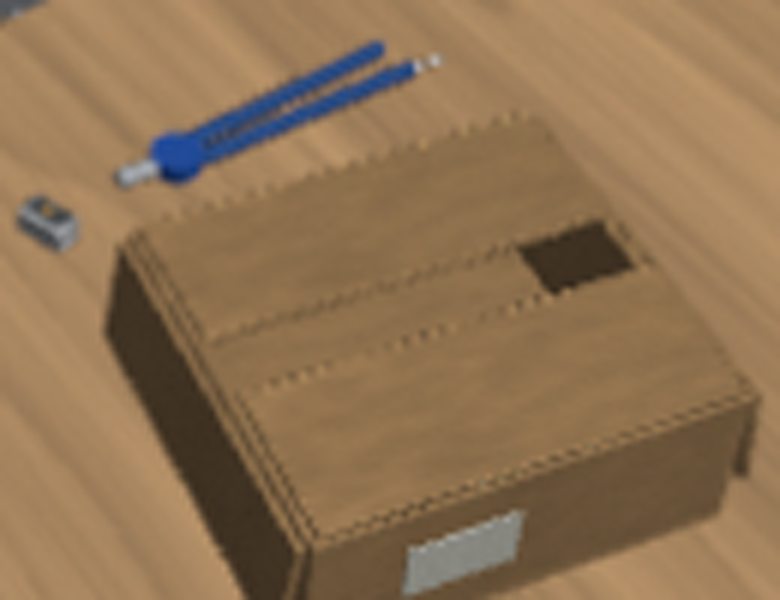

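View pics/t42.png

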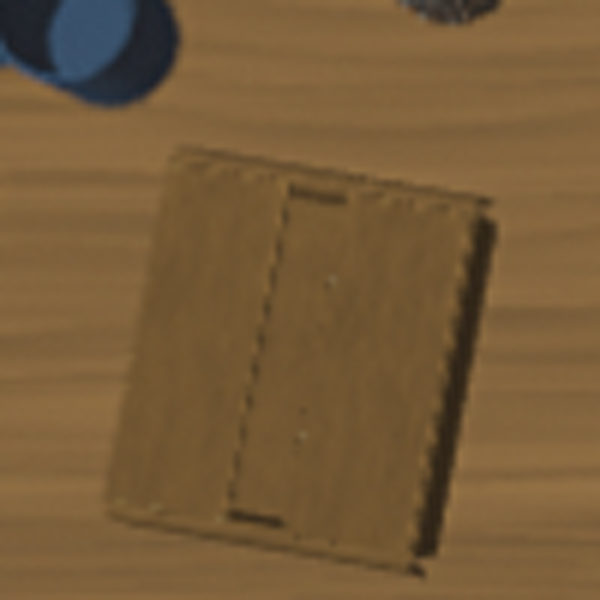

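Run:
```python
from h import *
f=shot("top","t43.png");g=shot("scene","s43.png")
T=lambda u,v:(180+u/6-.5,150+v/6-.5)
S=lambda u,v:(320+u/6-.5,210+v/6-.5)
for n,a,b in(("L far",T(290,186),S(240,393)),("L near",T(230,515),S(657,265)),("R far",T(347,198),S(210,342)),("R near",T(284,525),S(604,218))):
    X,e=tri(f,a,g,b);print(n,"carton",icart(X),"err",e)
```

```text
L far carton [0.094  0.0202 0.0842] err 0.0012269685684360933
L near carton [-0.0922  0.0219  0.0837] err 0.006391020220438617
R far carton [ 0.0927 -0.0111  0.0801] err 0.0005885629595553489
R near carton [-0.0902 -0.0095  0.082 ] err 0.0005425551129264635
```

View pics/t43.png

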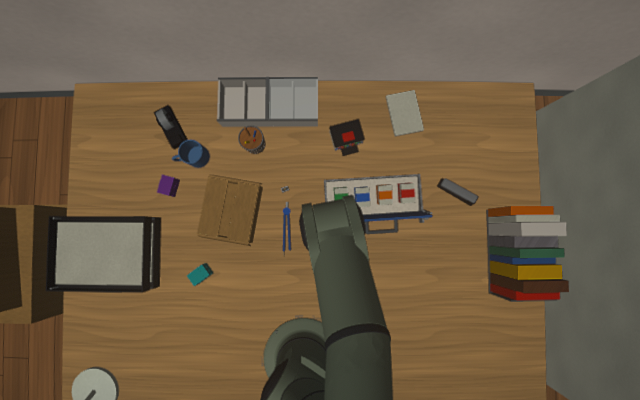

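View pics/s43.png

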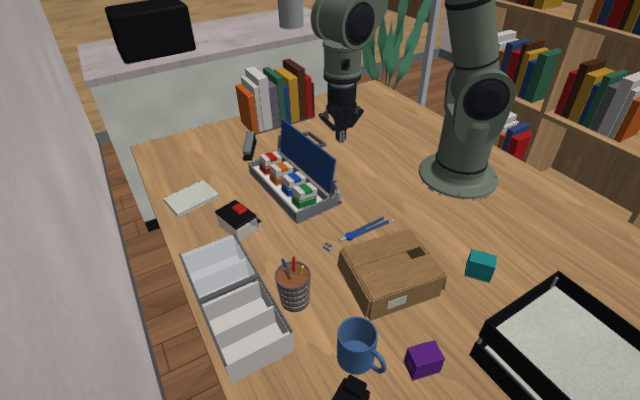

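Run:
```python
from h import *
st();print(bot.job_done())
```

```text
t 61.52 pos [ 0.4459 -0.0812  0.2035] rpy [3.1402 0.0075 1.3976] F [-0.9675 -0.7823 -0.0697] w 0.0001
the job is handed in; nothing more can be done
None
```

I finished the job and handed it in at 61.5 s: the stand's back is fully open, all four boxes are on its ledge, and both carton flaps are folded down flat. No verdict came back.

- **Stand:** I raised the back by its handle until it snapped open. Its top corners matched the fully open angle (1.72) in the camera image.
- **Boxes:** There were red, orange, blue and green boxes in the carton. They now stand upright in a row on the ledge, with gaps between them and none stacked. I saw no loose yellow box in any picture, and I left the purple and turquoise decoys alone.
- **Flaps:** I swung both out past upright before emptying the carton, then folded both back down. The last measurement put the right flap's edge at 80–82 mm and the left's at about 84 mm. The top face of a level flap is at about 81 mm, so the left one may be up to about 0.04 rad short of flat. The gap between the flaps measured 31 mm, as specified.
- **Other things on the desk:** By eye, they look unmoved in the final pictures compared with the first ones.

Some things did not go cleanly:
- **Fingertip offset:** The fingertips sat roughly 23–30 mm short of the reported tool position. The first grasp at the handle closed on nothing, and I corrected for the offset after that.
- **Force peaks:** The wrist force briefly reached about 105 N while opening the left flap and about 63 N on the handle, under the 120 N limit. I didn't measure separately whether the gripper's body passed its 40 N limit at those moments.

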